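Turn the griddle plate smooth side up and hold the hob knob down to light the burner

TASK

Get the gas hob ready for flatbreads: turn the reversible griddle plate over so that its smooth face is up, lay it (no dropping, no letting it topple) centred and square on the pan support, and let go of it. Then light the burner: from off, push the control knob fully down, and only then turn it a quarter turn anticlockwise to full flame, never letting it come up on the way. Finish while still holding the knob fully down at full flame, as the flame-safety valve needs, and leave the bowl, cup, trivet and tin where they are.

Things in the scene. Friction and masses are not known exactly. Their poses are not given: they have to be found in the camera images.
- hob: Drop-in gas hob fixed in the bench: flat stainless deck 380 mm (x) by 290 mm (y), 6 mm high. Origin: centre of the deck at bench level; x points away from the operator's edge. One burner under a square black pan support, 45 mm from the origin towards +x; the only knob 125 mm from it towards -x. Place and yaw vary.
- pan_centre (a point): Centre of the top of the pan support, 42 mm above the bench, axes as the hob's. Square frame of black bars 8 mm wide, 9 mm deep, 156 mm outside; a 44 mm arm points inward from the middle of each side, all flush on top; in the middle a gap 56 mm across, burner cap 18 mm below the top. Free height under the frame to the deck 27 mm.
- plate: Loose griddle plate, blackened cast metal, 0.7 to 0.92 kg: slab 150 mm (x) by 200 (y) by 8. Origin: middle of the slab. +z face: seven ribs along y, 4 mm high, 192 mm long; -z face smooth and flat. Starts ribs up (z up) on the pan support, a little off-centre and turned, origin 4 mm above the support (8 mm when lying on its ribs). Steel loop handle at each short end; 276 mm overall.
- handle_a (a point): Middle of the bar of the loop handle at the plate's +y end, 133 mm from the plate's origin, level with it (axes as the plate's). Round bar 10 mm thick, 84 mm long, parallel to the plate's x; 28 mm free gap between bar and slab edge, 74 mm clear between the loop's side bars. Gripped across the bar, well between the pads, at 20 to 30 N, the plate swings about it by its own weight.
- handle_b (a point): The same on the other loop handle, at the plate's -y end.
- knob_grip (a point): On the axis of the black knob, mid-height of its bar grip, 38 mm above the bench when released; x along the bar to its pointer, turning with it; z up. Bar 42 mm long (x), 12 wide (y), from 12 mm below to 12 mm above this point, on a skirt 48 mm across, 8 mm thick. At off it points to the burner (hob +x, white dot on the bezel); full flame is the white mark at hob +y.
- knob_push (a joint): How far the knob is pushed down, m: 0 released, 0.006 fully down on its stop. A spring pushes it back up, 4 N at the top and 10 N fully down; it stays down only while held.
- knob_turn (a joint): Knob angle, rad: 0 off, growing anticlockwise seen from above; 1.57 (quarter turn) full flame; goes on to 3.6 (low flame). Light friction (0.08 N m); stays where it is turned. Nothing blocks turning it unpushed, but that would damage the valve.
- bowl: Orange plastic bowl, 140 mm across and 55 mm high, standing on the bench beside the hob. Origin: centre of its underside. Leave alone.
- cup: White ceramic cup, 80 mm across and 85 mm high, on the bench beside the hob. Origin: centre of its underside. Leave alone.
- trivet: Round wooden trivet, 160 mm across and 14 mm thick, on the bench beside the hob. Origin: centre of its underside. Leave alone.
- tin: Small round metal tin with a clip-on lid, 76 mm across and 57 mm high, on the bench beside the hob. Origin: centre of its underside. Leave alone.

How it is judged:
On the way, in this order (a step that is already met when the one before it is completed fails the run):
1. the plate lies smooth face up, flat, centred and square on the pan support, and is let go (angle between plate's own z axis and vertical above 3.05 rad and horizontal distance between plate and pan_centre below 0.02 m and z of plate in the frame of pan_centre between 0.004 and 0.012 m and angle between the y axis of plate and the y axis of hob, either way round below 0.15 rad and contact force between each of the fingers, the arm and plate below 0.3 N and linear speed of plate below 0.02 m/s), for 0.2 s.
2. the knob is pushed fully down while still at off (value of joint knob_push above 0.0045 m and value of joint knob_turn below 0.3 rad), for 0.1 s.
At the end, for the whole second after the job is handed in: The gripper is holding the knob fully down (at least 4.5 of 6 mm) against its spring, at 1.57 +- 0.25 rad (full flame), while the plate lies untouched and at rest, smooth face up, flat on the pan support, within 20 mm of its centre and 0.15 rad of square (all of step 1 and value of joint knob_push above 0.0045 m and value of joint knob_turn between 1.32 and 1.82 rad and contact force between the fingers and hob above 3 N); the arm keeps its last pose, push and grip.
It fails at once if the knob is turned (more than 0.35 rad) while not pushed in (less than 2 mm), or let up once turned (value of joint knob_turn above 0.35 rad and value of joint knob_push below 0.002 m).
It fails at once if the plate is dropped or topples over (faster than 0.8 m/s) (linear speed of plate above 0.8 m/s).
It fails at once if a bystander is shifted more than 25 mm or tipped (distance of any of bowl, cup, trivet, tin from where it was at the start of the episode above 0.025 m or angle between any of bowl, cup, trivet, tin's own z axis and vertical above 0.3 rad).
It also fails if it takes over 72 s, if anything falls off the work surface, if the arm or the gripper's body presses on something with over 40 N, if the wrist force passes 120 N, or if a joint passes its speed limit or range.

ROBOT

A 6-joint arm with a two-finger parallel gripper is mounted at the origin on the work surface. World frame = base frame: x ahead of the robot, y to its left, z up, the work surface at z = 0. Lengths are in m, angles in rad, forces in N, time in s.
With the tool pointing down it reaches from about 0.35 to 0.975 m from the base axis. Payload 4.9 kg.
Tool frame: the origin (TCP) lies at the very end of the fingers, on their centre line; the grasp point (between the pads) lies 19 mm behind it (manip.hold_point_z is the distance from the TCP to the grasp point, in m); z points along the fingers, y is the direction in which the jaws open and shut (so a half turn about z gives the same grasp; the last joint's range is limited). The gripper opens to 85 mm and grips with 20 to 120 N. Pads are 22 mm wide; open, the fingers measure 114 mm over their backs; the gripper's body (76 mm by 85 mm) begins 54 mm behind the grasp point. The pads swing forward as they close: fully open they stand 13 mm farther back than shut.
Start: joints at [-1.431, 0.053, 1.613, -0, 1.476, -0.119], TCP at [0.16, -0.604, 0.231] pointing down, gripper open.
Joint ranges: [-3.01, 3.01], [-1.01, 2.22], [0.06, 2.58], [-1.02, 4.17], [0.09, 2.62], [-3.14, 3.14]. Speed limits (rad/s): [2.57, 2.57, 3.14, 3.14, 3.14, 3.14].

INTERFACE

Orientations are given as a unit quaternion [w, x, y, z].
In Python, from plant import manip gives the robot as it stands. The module is installed in compiled form; this text tells all that it offers.
- The arm moves only by the shell command python3 -m creep 'ROWS'. ROWS is JSON, a list of rows, each a list of 7 numbers: the turn, a rotation vector about the tool's x, y, z in degrees, then the shift along the tool's x, y, z in m, then the opening, from 0 (shut) to 1 (fully open). In form: [[ax, ay, az, tx, ty, tz, jaw], ...]. A call has 1 to 20 rows; each row shifts and turns the commanded pose from where the row before left it, along the tool's axes as they then stand; what a row does not reach is not made up. A row lasts 1/12 s, in which the tool goes at most 41.7 mm and 7.16 degrees, less where a joint would pass 70% of its speed; a pose out of reach is approached as far as the arm can. A call is refused whole if a number of a shift passes 0.0417 or a number of a turn 7.16, either way. A call with a gripper value outside its range is refused whole. The fingers move at their own pace and stop on an object; the grip force is fixed at half the most. Time passes only in rows, so rows that do not move let the fingers close. It gives the time, the measured TCP pose, the force and the opening at its end, in the units of the state.
- manip.state(): the state, without advancing time (a new reading comes with each control period).
- manip.grab_frame(name): name is "side" or "top"; returns the picture (384x512x3 uint8, blue, green, red); there is no depth.
- manip.get_calibration(name): a dict with "fx", "fy", "cx", "cy" (pixels), "xyz" and "attitude" of the camera in the world. Camera axes: x right, y down, z forward; pixel columns grow to the right and rows downward; lengths in m; the calibration is good to about 2 mm. A picture is of the moment at which its call begins. get_calibration takes no time and is no camera call.
- manip.job_done(): hands the job in, once; it reports no verdict.
Trained networks look in the newest picture that a camera, given by its name, has taken for a name from the list of things; names that differ only in an ending like _2 or _b are one class to them, and where a whole thing is asked for, a point or a joint stands for the part that bears it (a point fixed in the world has none). Each returns a list of dicts, best first, with "confidence" (0 to 1); they miss things now and then, are a little off and sometimes report something else, mostly with a low value. They report only what shows in the picture. A call takes as long as a camera call.
- manip.cut_out(target, camera): "pixels" (384x512 bool, what is visible of it) and "rect" ([left, top, right, bottom] in pixels, round what is visible of it).
The state is a dict: "time": time; "joint_pos": joint angles; "joint_vel": joint speeds; "joint_efforts": joint torques, N m; "tool_pos": TCP position; "tool_rot": TCP orientation; "contact_force": force on the tool from outside, world axes, zero at the start; "ft_torque": the same for the moment, N m; "gripper_width": opening from 0.0 (shut) to 1.0 (fully open).
Only numpy, scipy, OpenCV 4.12 (cv2) and the standard library are available. Lean on these libraries where they do the work, as an engineer would, in place of code of your own. Each camera call takes 0.05 s, during which the arm holds its last target.

## Working session

There is one attempt and no reset: what is moved stays moved. The work goes in short steps, Python scripts to look and compute and a shell command to move; the robot and the scene stay as the last step left them, time stands still between calls to the robot, and variables do not carry over. Pictures are saved under pics/ and viewed, and the job is handed in when it is done.

```bash
mkdir -p pics; ls
python3 - <<'E'
from plant import manip
import cv2
s=manip.state()
for k in s: print(k,s[k])
print(manip.hold_point_z)
for c in("side","top"):
    im=manip.grab_frame(c); cv2.imwrite(f"pics/{c}0.png",im); print(manip.get_calibration(c))
E
```

```text
pics
time 0.0
joint_pos [-1.43100646e+00  5.33489894e-02  1.61427704e+00  1.48080496e-05
  1.47599290e+00 -1.18987946e-01]
joint_vel [ 0.00022743  0.00192609 -0.00027373 -0.00080016  0.00045729 -0.00104266]
joint_efforts [-5.10326718e-04 -3.93686235e+01 -3.70174706e+01 -1.32787613e-04
  7.07163315e-03 -8.78180089e-06]
tool_pos [ 0.15986268 -0.603575    0.23007802]
tool_rot [-1.01315776e-03  9.91640509e-01  1.29027414e-01 -3.16773229e-06]
contact_force [0.96735407 0.02648148 0.58658322]
ft_torque [ 0.0093779   0.02760485 -0.04076336]
gripper_width 1.001435275927479
0.0187
{'fx': 481.13505527345234, 'fy': 481.13505527345234, 'cx': 254.60509449250773, 'cy': 190.378928969152, 'xyz': array([0.23472981, 1.15281506, 1.03909891]), 'attitude': array([ 0.05754608, -0.11241281,  0.89585684, -0.42601917])}
{'fx': 468.8604426906988, 'fy': 468.8604426906988, 'cx': 258.7962592745645, 'cy': 194.19242486564366, 'xyz': array([0.36643467, 0.01231937, 1.45374664]), 'attitude': array([ 0.0465566 , -0.69976572,  0.71103953, -0.05082532])}
```

View pics/side0.png

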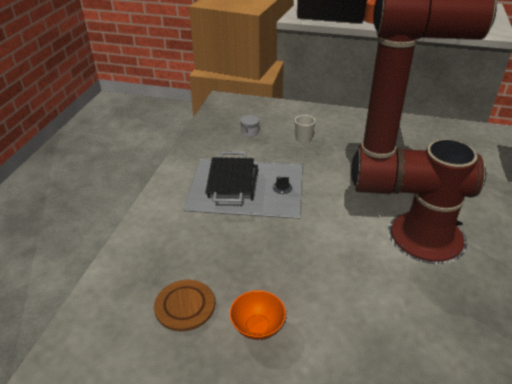

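View pics/top0.png

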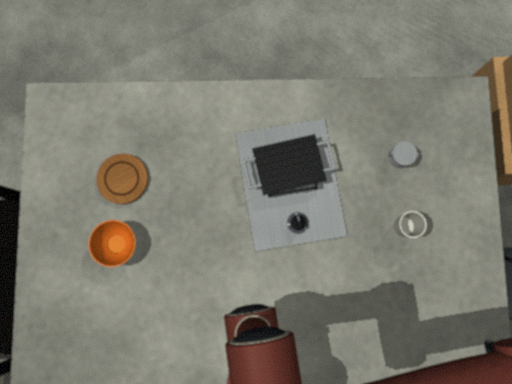

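The top picture shows the hob around px (292,185), the plate at (289,165) with handles at (252,175) and (332,155), and the knob at (298,222). The tin, cup, bowl and trivet are well clear to the sides. Next I'll measure.

```bash
cat > h.py <<'E'
from plant import manip
import cv2, numpy as np
from scipy.spatial.transform import Rotation as R
def rq(q): return R.from_quat([q[1],q[2],q[3],q[0]])
def ray(c,uv):
    k=manip.get_calibration(c); uv=np.atleast_2d(uv).astype(float)
    d=np.c_[(uv[:,0]-k['cx'])/k['fx'],(uv[:,1]-k['cy'])/k['fy'],np.ones(len(uv))]
    return np.array(k['xyz']), rq(k['attitude']).apply(d)
def onplane(c,uv,z):
    o,d=ray(c,uv); t=(z-o[2])/d[:,2]; return (o+d*t[:,None])
def proj(c,p):
    k=manip.get_calibration(c); q=rq(k['attitude']).inv().apply(np.atleast_2d(p)-np.array(k['xyz']))
    return np.c_[q[:,0]/q[:,2]*k['fx']+k['cx'],q[:,1]/q[:,2]*k['fy']+k['cy']]
def rect(c,m,z):
    uv=np.argwhere(m)[:,::-1]; p=onplane(c,uv,z)[:,:2]
    r=cv2.minAreaRect((p*1000).astype(np.float32)); return r
E
python3 - <<'E'
from h import *
zs=dict(hob=.006,plate=.046,handle_a=.046,knob_grip=.05,tin=.057,cup=.085,bowl=.055,trivet=.014)
for c in("top","side"):
    manip.grab_frame(c)
    for n,z in zs.items():
        for r in manip.cut_out(n,c)[:3]:
            if r['confidence']<.3: continue
            m=r['pixels']; uv=np.argwhere(m)[:,::-1]
            print(c,n,round(r['confidence'],2),r['rect'],m.sum(),'cent',onplane(c,uv.mean(0),z)[0].round(3),'rect',np.round(rect(c,m,z)[0],0),np.round(rect(c,m,z)[1],0),round(rect(c,m,z)[2],1))
            np.save(f"pics/{c}_{n}_{r['confidence']:.2f}.npy",m)
im=manip.grab_frame("top")[100:260,220:350]
cv2.imwrite("pics/topz.png",cv2.resize(im,None,fx=3.7,fy=3.7,interpolation=cv2.INTER_CUBIC))
im=manip.grab_frame("side")[140:225,180:310]
cv2.imwrite("pics/sidez.png",cv2.resize(im,None,fx=6,fy=6,interpolation=cv2.INTER_CUBIC))
print(manip.state()['time'])
E
```

```text
top hob 0.9 [239.3, 120.9, 347.0, 251.0] 7229 cent [ 0.563 -0.099  0.006] rect [599. -96.] [378. 289.] 8.5
top plate 0.69 [241.7, 136.9, 335.6, 195.3] 3490 cent [ 0.652 -0.088  0.046] rect [654. -88.] [153. 276.] 12.2
top handle_a 0.76 [239.5, 137.1, 332.5, 194.6] 3548 cent [ 0.652 -0.09   0.046] rect [652. -91.] [155. 277.] 12.0
top knob_grip 0.63 [291.7, 213.1, 310.6, 231.2] 196 cent [ 0.474 -0.112  0.05 ] rect [ 474. -112.] [45. 45.] 88.5
top tin 0.57 [389.1, 140.4, 419.1, 169.9] 611 cent [ 0.675 -0.437  0.057] rect [ 675. -437.] [73. 92.] 43.3
top tin 0.36 [394.5, 210.1, 426.8, 239.1] 690 cent [ 0.462 -0.447  0.057] rect [ 463. -446.] [94. 78.] 89.1
top cup 0.61 [393.7, 209.7, 425.3, 239.0] 702 cent [ 0.459 -0.439  0.085] rect [ 461. -437.] [91. 79.] 86.3
top bowl 0.64 [90.4, 221.3, 132.4, 265.1] 1743 cent [0.421 0.443 0.055] rect [422. 443.] [136. 136.] 1.2
top trivet 0.67 [96.7, 154.5, 145.3, 202.7] 2071 cent [0.622 0.429 0.014] rect [623. 430.] [157. 155.] 89.1
side hob 0.95 [182.8, 159.7, 301.0, 216.3] 4387 cent [ 0.57  -0.066  0.006] rect [598. -93.] [383. 303.] 8.5
side pla
[... 636 characters left out ...]
ect [606. 460.] [147. 156.] 21.6
side tin 0.87 [237.9, 118.0, 258.6, 135.7] 343 cent [ 0.664 -0.398  0.057] rect [ 667. -400.] [ 71. 155.] 14.2
side cup 0.8 [293.7, 113.3, 315.8, 142.0] 503 cent [ 0.45  -0.383  0.085] rect [ 449. -386.] [ 74. 194.] 7.9
side bowl 0.97 [233.7, 289.8, 289.0, 340.6] 2191 cent [0.417 0.449 0.055] rect [416. 447.] [139. 142.] 14.2
side bowl 0.31 [204.4, 149.5, 251.6, 203.8] 1899 cent [ 0.644 -0.07   0.055] rect [646. -80.] [152. 284.] 12.1
side trivet 0.55 [153.0, 279.9, 219.1, 329.3] 2502 cent [0.618 0.438 0.014] rect [619. 435.] [158. 164.] 14.1
side trivet 0.33 [204.3, 152.8, 255.6, 202.0] 1856 cent [ 0.663 -0.124  0.014] rect [ 663. -130.] [159. 288.] 11.4
1.1
```

View pics/topz.png

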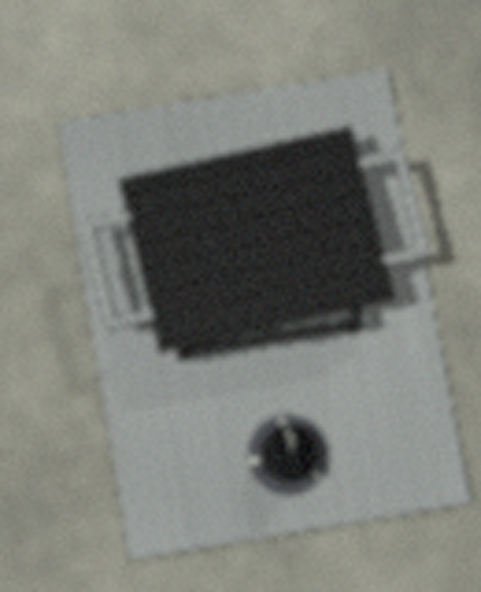

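View pics/sidez.png

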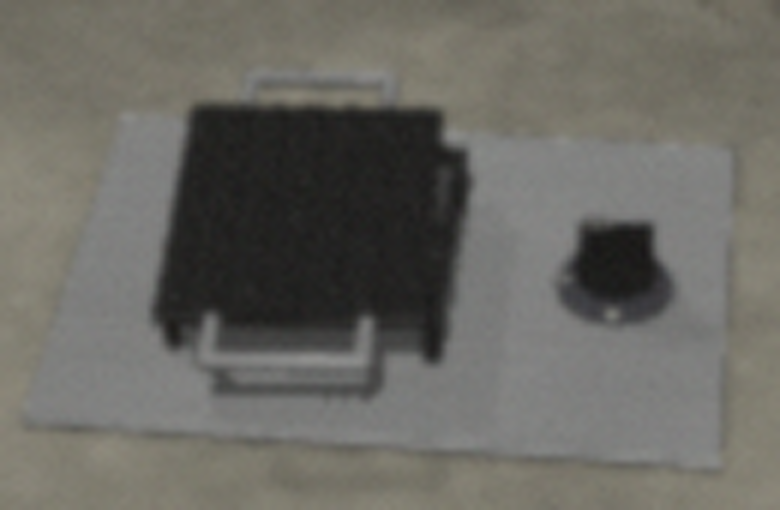

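```bash
cat >> h.py <<'E'
HOB=np.array([.5985,-.0955]); HY=np.radians(8.5)
ux=np.array([np.cos(HY),np.sin(HY)]); uy=np.array([-np.sin(HY),np.cos(HY)])
PAN=HOB+.045*ux; KNOB=HOB-.125*ux
PL=np.array([.652,-.090]); PY=np.radians(12.1)
px=np.array([np.cos(PY),np.sin(PY)]); py=np.array([-np.sin(PY),np.cos(PY)])
def st():
    s=manip.state(); r=rq(s['tool_rot']); M=r.as_matrix()
    print('t',round(s['time'],2),'tcp',np.round(s['tool_pos'],4),'yaw',round(np.degrees(np.arctan2(M[1,0],M[0,0])),2),'z',M[:,2].round(3),'F',np.round(s['contact_force'],1),'w',round(s['gripper_width'],3),'q',np.round(s['joint_pos'],2))
    return s,M
def go(p,yaw=None):
    "tool-frame delta from measured pose to TCP target p, yaw of tool x in deg"
    s,M=st(); d=np.array(p)-s['tool_pos']; y=np.degrees(np.arctan2(M[1,0],M[0,0]))
    print('tool delta mm',(M.T@d*1000).round(1), 'turn z', None if yaw is None else round(y-yaw,2))
    q=d[:2]; print(' hobuv mm of tcp',(np.array([ux,uy])@(s['tool_pos'][:2]-PAN)*1000).round(1))
E
python3 - <<'E'
from h import *
print(PAN,KNOB, PL+.133*py, PL-.133*py)
print(onplane('top',[[248.4,174.7],[330,156.2]],.051).round(4), onplane('side',[[227.8,199.5],[180+322/6,140+78/6]],.051).round(4))
go([*(PL+.133*py),.14],12.1)
E
```

```text
[ 0.64300571 -0.08884858] [ 0.47487302 -0.11397618] [0.62412073 0.04004517] [ 0.67987927 -0.22004517]
[[ 0.6212  0.0328  0.051 ]
 [ 0.6748 -0.2173  0.051 ]] [[ 0.6178  0.0419  0.051 ]
 [ 0.6732 -0.212   0.051 ]]
t 1.1 tcp [ 0.1599 -0.6042  0.2313] yaw 14.83 z [ 0. -0. -1.] F [ 1.   0.7 -0.3] w 1.0 q [-1.43  0.05  1.61  0.    1.48 -0.12]
tool delta mm [ 613.6 -504.    91.3] turn z 2.73
 hobuv mm of tcp [-553.9 -438.3]
```

```bash
python3 -m creep '[[0,0,2.7,0.03,-0.025,0,0.28],[0,0,0,0.03,-0.025,0,0.28],[0,0,0,0.03,-0.025,0,0.28],[0,0,0,0.03,-0.025,0,0.28],[0,0,0,0.03,-0.025,0,0.28],[0,0,0,0.03,-0.025,0,0.28],[0,0,0,0.03,-0.025,0,0.28],[0,0,0,0.03,-0.025,0,0.28],[0,0,0,0.03,-0.025,0,0.28],[0,0,0,0.03,-0.025,0,0.28],[0,0,0,0.03,-0.025,0,0.28],[0,0,0,0.03,-0.025,0,0.28],[0,0,0,0.03,-0.025,0,0.28],[0,0,0,0.03,-0.025,0,0.28],[0,0,0,0.03,-0.025,0,0.28],[0,0,0,0.03,-0.025,0,0.28],[0,0,0,0.02,-0.02,0,0.28],[0,0,0,0,0,0,0.28]]'
python3 - <<'E'
from h import *
go([.622,.040,.12],12.1)
E
```

```text
time: 2.6
tool_pos: [0.561, -0.0833, 0.2313]
tool_rot: [-0.001, 0.994, 0.108, 0.001]
contact_force: [0.3, 0.0, -0.4]
gripper_width: 0.281
t 2.6 tcp [ 0.561  -0.0833  0.2313] yaw 12.43 z [ 0.001  0.002 -1.   ] F [ 0.3  0.  -0.4] w 0.281 q [-0.28 -0.08  1.75  0.    1.48  1.07]
tool delta mm [  85.9 -107.1  111.6] turn z 0.33
 hobuv mm of tcp [-80.2  17.6]
```

```bash
python3 -m creep '[[0,0,0.3,0.022,-0.027,0.02,0.28],[0,0,0,0.022,-0.027,0.02,0.28],[0,0,0,0.022,-0.027,0.02,0.28],[0,0,0,0.02,-0.026,0.02,0.28],[0,0,0,0,0,0.02,0.28],[0,0,0,0,0,0.011,0.28],[0,0,0,0,0,0,0.28],[0,0,0,0,0,0,0.28]]'
python3 - <<'E'
from h import *
go([.622,.040,.12],12.1)
for c,b in (("top",(130,210,230,350)),("side",(120,225,170,290))):
    im=manip.grab_frame(c)[b[0]:b[1],b[2]:b[3]]
    cv2.imwrite(f"pics/{c}1.png",cv2.resize(im,None,fx=5,fy=5,interpolation=cv2.INTER_CUBIC))
s,M=st(); t=s['tool_pos']
print(proj('top',[t,t-[0,0,.074]]),proj('side',[t,t-[0,0,.074]]))
E
```

```text
time: 3.27
tool_pos: [0.6206, 0.0341, 0.1199]
tool_rot: [0.0, 0.995, 0.102, -0.001]
contact_force: [0.1, -0.1, 0.7]
gripper_width: 0.282
t 3.27 tcp [0.6206 0.0341 0.1199] yaw 11.76 z [-0.001 -0.    -1.   ] F [ 0.1 -0.1  0.7] w 0.282 q [-0.06  0.14  1.72 -0.    1.29  1.3 ]
tool delta mm [ 2.6 -5.5 -0.1] turn z -0.34
 hobuv mm of tcp [ -4.  124.9]
t 3.37 tcp [0.6219 0.0339 0.1221] yaw 11.74 z [ 0.003 -0.    -1.   ] F [0.  0.1 0. ] w 0.281 q [-0.06  0.13  1.71 -0.    1.29  1.3 ]
[[247.61128402 170.04971567]
 [248.06600127 174.63074538]] [[226.30212862 180.16946627]
 [227.3279753  198.4095785 ]]
```

View pics/top1.png

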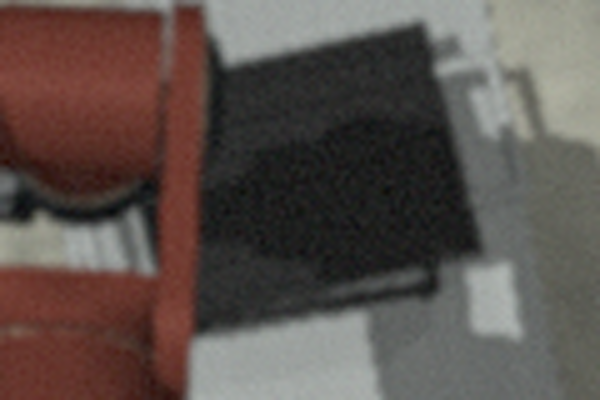

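View pics/side1.png

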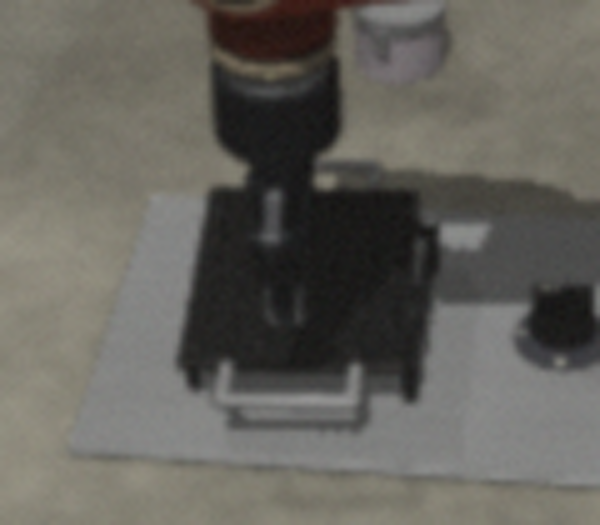

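Run:
```python
from h import *
a=cv2.imread('pics/top0.png')[150:210,228:278]; b=cv2.imread('pics/side0.png')[180:215,200:255]
cv2.imwrite('pics/z1.png',np.hstack([cv2.resize(a,(400,480),interpolation=0),cv2.resize(b,(400,480),interpolation=0)]))
# predicted outlines
for cen in ([.652,-.090],[.650,-.090]):
  cen=np.array(cen)
  A=cen+.133*py
  for c in('top','side'):
    P=lambda dx,dy:[*(cen+dx*px+dy*py),.046]
    q=proj(c,[P(-.042,.138),P(.042,.138),P(-.042,.128),P(.042,.128),P(-.075,.1),P(.075,.1)]).round(1)
    print(c,q.tolist())
print(onplane('side',[[228.2,200.2]],.046))
```

```text
top [[247.5, 187.7], [241.4, 161.3], [250.7, 187.0], [244.6, 160.6], [262.2, 195.4], [251.1, 148.3]]
side [[239.1, 201.3], [212.9, 200.7], [239.4, 199.3], [213.2, 198.7], [250.1, 193.9], [204.1, 193.0]]
top [[247.5, 188.4], [241.4, 161.9], [250.7, 187.6], [244.6, 161.2], [262.2, 196.1], [251.1, 148.9]]
side [[239.7, 201.4], [213.5, 200.8], [240.0, 199.4], [213.8, 198.8], [250.7, 194.0], [204.7, 193.1]]
[[0.61747198 0.03931459 0.046     ]]
```

View pics/z1.png

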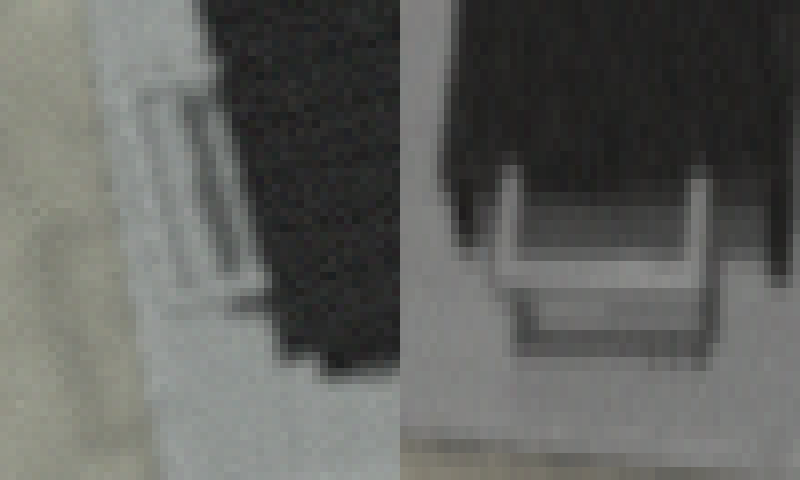

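```bash
python3 -m creep '[[0,0,0,0,-0.003,0.02,0.28],[0,0,0,0,0,0.02,0.28],[0,0,0,0,0,0.018,0.28],[0,0,0,0,0,0,0.28],[0,0,0,0,0,0,0.28],[0,0,0,0,0,0,0.28]]'
python3 - <<'E'
from h import *
for i in range(4):
    im=manip.grab_frame('side'); s,M=st()
b=(170,215,195,265); im=im[b[0]:b[1],b[2]:b[3]]
cv2.imwrite("pics/side2.png",cv2.resize(im,None,fx=11,fy=11,interpolation=cv2.INTER_CUBIC))
im=manip.grab_frame('top')[130:210,230:310]
cv2.imwrite("pics/top2.png",cv2.resize(im,None,fx=7,fy=7,interpolation=cv2.INTER_CUBIC))
E
```

```text
time: 3.87
tool_pos: [0.6219, 0.0374, 0.0646]
tool_rot: [0.0, 0.995, 0.103, 0.002]
contact_force: [0.2, -0.1, -1.0]
gripper_width: 0.279
t 3.92 tcp [0.6222 0.0375 0.0649] yaw 11.8 z [ 0.004 -0.    -1.   ] F [0.5 0.8 0.5] w 0.275 q [-0.06  0.2   1.74 -0.    1.19  1.31]
t 3.97 tcp [0.6221 0.0376 0.0648] yaw 11.81 z [ 0.004 -0.    -1.   ] F [-0.2  0.7  0.5] w 0.28 q [-0.06  0.2   1.74 -0.    1.19  1.31]
t 4.02 tcp [0.622  0.0377 0.0646] yaw 11.81 z [ 0.004 -0.    -1.   ] F [-0.3 -0.1  0.1] w 0.278 q [-0.06  0.2   1.74  0.    1.19  1.31]
t 4.07 tcp [0.6217 0.0378 0.0642] yaw 11.82 z [ 0.003 -0.    -1.   ] F [ 0.2  0.6 -0.1] w 0.279 q [-0.06  0.2   1.74 -0.    1.19  1.31]
```

View pics/side2.png

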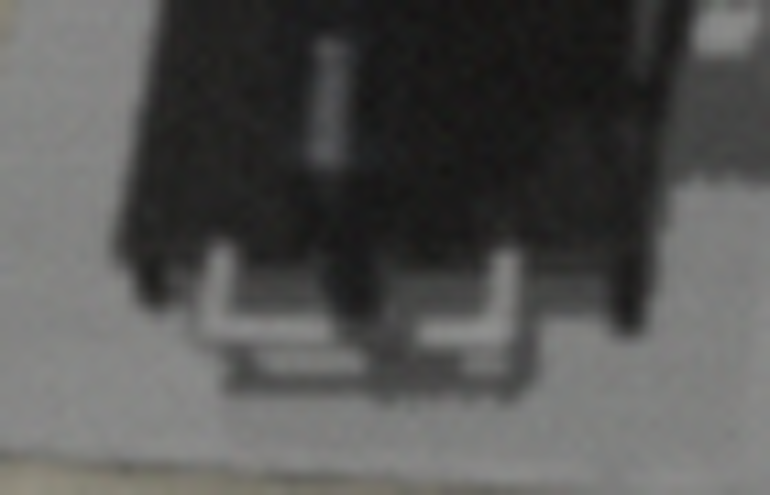

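View pics/top2.png

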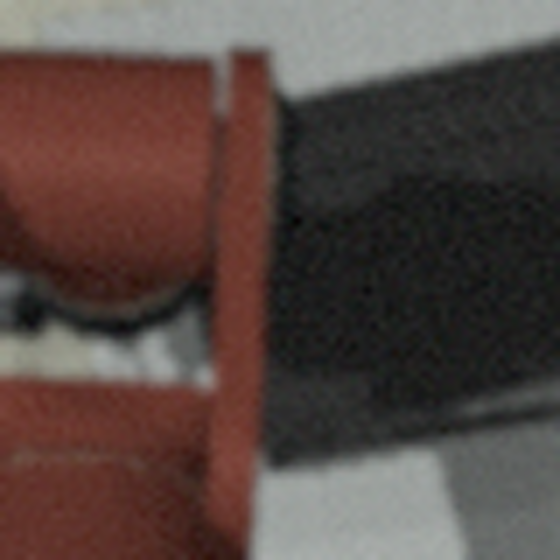

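Run:
```python
from h import *
s,M=st(); t=s['tool_pos']
for b in(0,.003,.006,.009): print(b,proj('side',[t-M[:,1]*.0264-M[:,2]*b,t-M[:,1]*.0119-M[:,2]*b]).round(1).tolist())
for y in (.030,.035,.04): print(y,proj('side',[[.62,y+.005,.046],[.62,y,.051],[.62,y-.005,.046]]).round(1).tolist())
im=cv2.cvtColor(cv2.imread('pics/side2.png'),cv2.COLOR_BGR2GRAY)
print(im[240:400:8,350:370].mean(1).round())
print(im[240:400:8,270:290].mean(1).round())
print(im[240:400:8,380:395].mean(1).round())
```

```text
t 4.12 tcp [0.6214 0.0379 0.0638] yaw 11.82 z [ 0.002 -0.    -1.   ] F [-0.3  0.2 -0.2] w 0.277 q [-0.06  0.2   1.75  0.    1.19  1.31]
0 [[226.1, 200.8], [226.6, 197.9]]
0.003 [[226.1, 200.1], [226.5, 197.1]]
0.006 [[226.1, 199.4], [226.5, 196.4]]
0.009 [[226.0, 198.6], [226.4, 195.7]]
0.03 [[227.8, 199.2], [228.2, 197.1], [228.7, 197.3]]
0.035 [[227.4, 200.2], [227.8, 198.0], [228.3, 198.3]]
0.04 [[226.9, 201.2], [227.3, 199.0], [227.8, 199.2]]
[ 26.  27.  28.  28.  29.  31.  29.  28.  32.  38.  50.  61.  67.  72.
  89. 103. 101.  85.  80.  94.]
[ 34.  34.  35.  43.  55.  64.  67.  69.  77.  91. 120. 135. 128. 113.
 115. 120. 113.  91.  82.  95.]
[32. 35. 40. 46. 50. 53. 53. 57. 63. 69. 71. 70. 67. 64. 60. 62. 69. 70.
 73. 81.]
```

```bash
python3 -m creep '[[0,0,0,0,0,0.006,0.28],[0,0,0,0,0,0.004,0.28],[0,0,0,0,0,0.003,0.28],[0,0,0,0,0,0.003,0.28],[0,0,0,0,0,0,0.28]]';python3 -m creep '[[0,0,0,0,0,0.003,0.28],[0,0,0,0,0,0,0.28]]'
```

```text
time: 4.53
tool_pos: [0.6197, 0.038, 0.0449]
tool_rot: [-0.0, 0.995, 0.103, -0.001]
contact_force: [-0.0, -0.3, -0.1]
gripper_width: 0.277
time: 4.7
tool_pos: [0.6202, 0.038, 0.0427]
tool_rot: [-0.0, 0.995, 0.103, -0.0]
contact_force: [-0.3, 0.9, -0.3]
gripper_width: 0.276
```

```bash
python3 -m creep '[[0,0,0,0,0,0.004,0.28],[0,0,0,0,0,0.004,0.28],[0,0,0,0,0,0.004,0.28],[0,0,0,0,0,0.004,0.28],[0,0,0,0,0,0,0.28]]'
python3 - <<'E'
from h import *
s,M=st(); s,M=st()
im=manip.grab_frame('side')
b=(170,215,195,265); im=im[b[0]:b[1],b[2]:b[3]]
cv2.imwrite("pics/side3.png",cv2.resize(im,None,fx=11,fy=11,interpolation=cv2.INTER_CUBIC))
E
```

```text
time: 5.12
tool_pos: [0.6196, 0.038, 0.0259]
tool_rot: [-0.0, 0.995, 0.103, -0.001]
contact_force: [-0.6, -0.3, -0.1]
gripper_width: 0.279
t 5.12 tcp [0.6196 0.038  0.0259] yaw 11.83 z [-0.002  0.    -1.   ] F [-0.6 -0.3 -0.1] w 0.279 q [-0.06  0.25  1.76  0.    1.13  1.31]
t 5.12 tcp [0.6196 0.038  0.0259] yaw 11.83 z [-0.002  0.    -1.   ] F [-0.6 -0.3 -0.1] w 0.279 q [-0.06  0.25  1.76  0.    1.13  1.31]
```

View pics/side3.png

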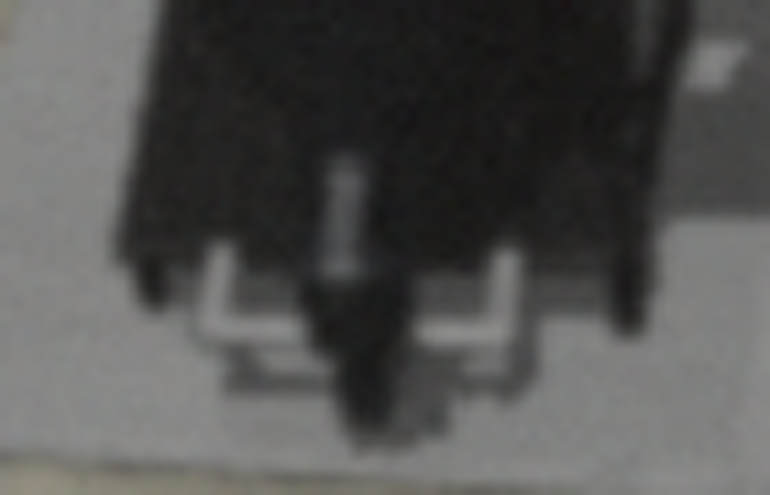

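The outer finger passes in front of the bar, around zoomed px (365,330), and lines up with the bar's middle at x=361. There was no contact on the way down, so I'm closing.

```bash
python3 -m creep '[[0,0,0,0,0,0,0.2],[0,0,0,0,0,0,0.15],[0,0,0,0,0,0,0.1],[0,0,0,0,0,0,0.05],[0,0,0,0,0,0,0],[0,0,0,0,0,0,0],[0,0,0,0,0,0,0],[0,0,0,0,0,0,0]]'
python3 - <<'E'
from h import *
go([.62,.04,.027])
E
```

```text
time: 5.83
tool_pos: [0.6208, 0.0381, 0.0277]
tool_rot: [-0.0, 0.995, 0.103, 0.0]
contact_force: [-0.7, 2.0, 2.8]
gripper_width: 0.089
t 5.83 tcp [0.6208 0.0381 0.0277] yaw 11.83 z [ 0.  0. -1.] F [-0.7  2.   2.8] w 0.089 q [-0.06  0.25  1.76  0.    1.13  1.31]
tool delta mm [-0.4 -2.   0.7] turn z None
 hobuv mm of tcp [ -3.2 128.8]
```

```bash
python3 -m creep '[[0,0,0,0,0.001,-0.005,0],[0,0,0,0,0.001,-0.0108,0],[0,0,0,0,0.001,-0.0108,0],[0,0,0,0,0.001,-0.0108,0],[0,0,0,0,0.001,-0.0108,0],[0,0,0,0,0.001,-0.006,0],[0,0,0,0,0,0,0]]'
python3 - <<'E'
from h import *
go([.62,.04,.027])
im=manip.grab_frame('side')[90:230,150:310]
cv2.imwrite("pics/side4.png",cv2.resize(im,None,fx=5,fy=4.2,interpolation=cv2.INTER_CUBIC))
E
```

```text
time: 6.42
tool_pos: [0.6234, 0.0312, 0.0843]
tool_rot: [0.001, 0.995, 0.103, 0.002]
contact_force: [0.7, -1.7, -4.1]
gripper_width: 0.092
t 6.42 tcp [0.6234 0.0312 0.0843] yaw 11.78 z [ 0.004 -0.001 -1.   ] F [ 0.7 -1.7 -4.1] w 0.092 q [-0.07  0.18  1.73 -0.    1.23  1.3 ]
tool delta mm [-1.7 -9.4 57.3] turn z None
 hobuv mm of tcp [ -1.7 121.6]
```

View pics/side4.png

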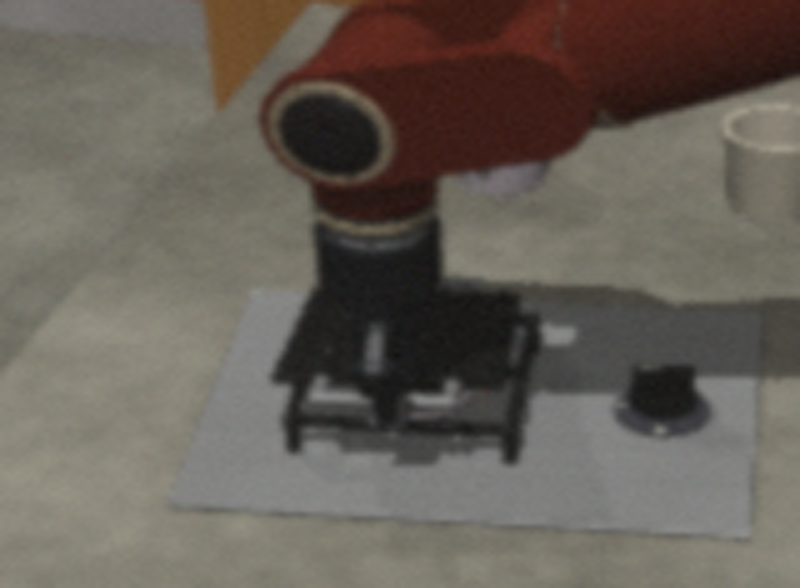

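The near end is up, with the support frame showing beneath it around (400,430). I'm continuing the arc.

```bash
python3 -m creep '[[0,0,0,0,0.003,-0.0107,0],[0,0,0,0,0.003,-0.0107,0],[0,0,0,0,0.003,-0.0107,0],[0,0,0,0,0.003,-0.0107,0],[0,0,0,0,0.003,-0.009,0],[0,0,0,0,0.0054,-0.0103,0],[0,0,0,0,0.0054,-0.0103,0],[0,0,0,0,0.0054,-0.0103,0],[0,0,0,0,0.0054,-0.0103,0],[0,0,0,0,0.0054,-0.0103,0],[0,0,0,0,0,0,0]]'
python3 - <<'E'
from h import *
go([.62,.04,.027])
E
python3 -m creep '[[0,0,0,0,0.0078,-0.0098,0],[0,0,0,0,0.0078,-0.0098,0],[0,0,0,0,0.0078,-0.0098,0],[0,0,0,0,0.0078,-0.0098,0],[0,0,0,0,0.0078,-0.0098,0],[0,0,0,0,0,0,0]]'
python3 - <<'E'
from h import *
go([.62,.04,.027])
for c in('side','top'):
  im=manip.grab_frame(c)
  cv2.imwrite(f"pics/{c}5.png",im)
E
```

```text
time: 7.38
tool_pos: [0.6317, -0.0102, 0.188]
tool_rot: [0.0, 0.995, 0.102, 0.002]
contact_force: [-0.3, -1.7, -5.6]
gripper_width: 0.089
t 7.38 tcp [ 0.6317 -0.0102  0.188 ] yaw 11.76 z [ 0.004 -0.001 -1.   ] F [-0.3 -1.7 -5.6] w 0.089 q [-0.13  0.1   1.64 -0.    1.4   1.23]
tool delta mm [ -1.8 -51.7 160.9] turn z None
 hobuv mm of tcp [ 0.5 79.5]
time: 7.88
tool_pos: [0.6398, -0.0487, 0.2372]
tool_rot: [0.0, 0.995, 0.102, 0.002]
contact_force: [0.8, 0.3, -6.8]
gripper_width: 0.093
t 7.88 tcp [ 0.6398 -0.0487  0.2372] yaw 11.75 z [ 0.004 -0.001 -1.   ] F [ 0.8  0.3 -6.8] w 0.093 q [-0.19  0.09  1.57  0.    1.48  1.17]
tool delta mm [ -2.1 -91.2 210. ] turn z None
 hobuv mm of tcp [ 2.7 40.2]
```

View pics/side5.png

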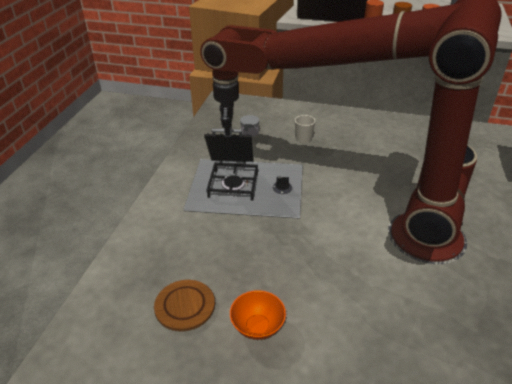

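View pics/top5.png

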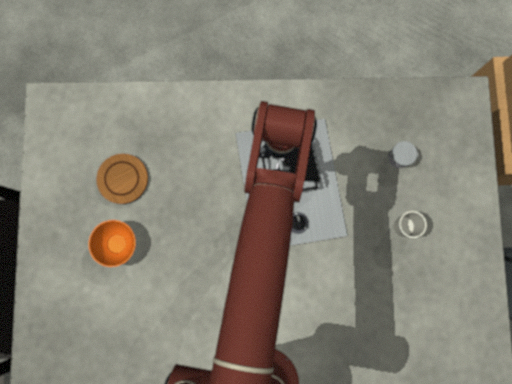

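The pan support is uncovered at (233,181) and the plate tilts steeply over its far edge, as planned. I'm carrying on to hanging.

```bash
python3 -m creep '[[0,0,0,0,0.011,-0.007,0],[0,0,0,0,0.011,-0.007,0],[0,0,0,0,0.011,-0.007,0],[0,0,0,0,0.011,-0.007,0],[0,0,0,0,0.011,-0.007,0],[0,0,0,0,0.013,-0.006,0],[0,0,0,0,0.013,-0.006,0],[0,0,0,0,0.013,-0.007,0],[0,0,0,0,0.013,-0.008,0],[0,0,0,0,0.010,-0.010,0],[0,0,0,0,0,-0.012,0],[0,0,0,0,0,-0.012,0],[0,0,0,0,0,-0.012,0],[0,0,0,0,0,-0.012,0],[0,0,0,0,0,-0.012,0],[0,0,0,0,0,-0.008,0],[0,0,0,0,0,0,0],[0,0,0,0,0,0,0]]'
python3 - <<'E'
from h import *
go([.62,.04,.027])
im=manip.grab_frame('side')
cv2.imwrite("pics/side6.png",cv2.resize(im[40:230,150:340],None,fx=3.1,fy=3.1,interpolation=cv2.INTER_CUBIC))
E
```

```text
time: 9.48
tool_pos: [0.6626, -0.1615, 0.3749]
tool_rot: [0.0, 0.995, 0.103, 0.001]
contact_force: [0.6, 0.2, -8.6]
gripper_width: 0.09
t 9.48 tcp [ 0.6626 -0.1615  0.3749] yaw 11.85 z [ 0.002 -0.001 -1.   ] F [ 0.6  0.2 -8.6] w 0.09 q [-0.35  0.14  1.28  0.    1.72  1.02]
tool delta mm [  -0.9 -206.3  347.7] turn z None
 hobuv mm of tcp [  8.7 -74.7]
```

View pics/side6.png

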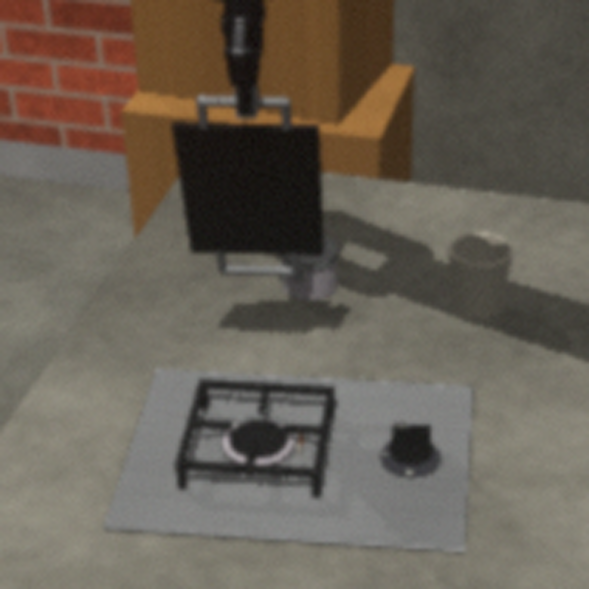

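Run:
```python
from h import *
c=np.array([(198,383),(336,388),(325,473),(180,467)])/3.1+[150,40]
w=onplane('side',c,.042); print(w.round(4), w.mean(0).round(4))
c2=c-[1.2,0]; print(onplane('side',c2,.042).mean(0).round(4))
print(PAN)
for n in('hob','knob_grip'):
    for r in manip.cut_out(n,'side')[:1]:
        print(n,r['confidence'],rect('side',r['pixels'],.006 if n=='hob' else .05))
im=manip.grab_frame('top'); cv2.imwrite("pics/top6.png",cv2.resize(im[100:260,200:360],None,fx=3.7,fy=3.7,interpolation=cv2.INTER_CUBIC))
```

```text
[[ 0.7267 -0.1449  0.042 ]
 [ 0.5716 -0.1733  0.042 ]
 [ 0.5457 -0.0232  0.042 ]
 [ 0.6975  0.0043  0.042 ]] [ 0.6354 -0.0843  0.042 ]
[ 0.6393 -0.0833  0.042 ]
[ 0.64300571 -0.08884858]
hob 0.8 ((597.2984619140625, -91.892333984375), (381.6098327636719, 301.1885070800781), 8.852200508117676)
knob_grip 0.5 ((468.7549743652344, -87.36863708496094), (46.82775115966797, 70.28716278076172), 12.619808197021484)
```

View pics/top6.png

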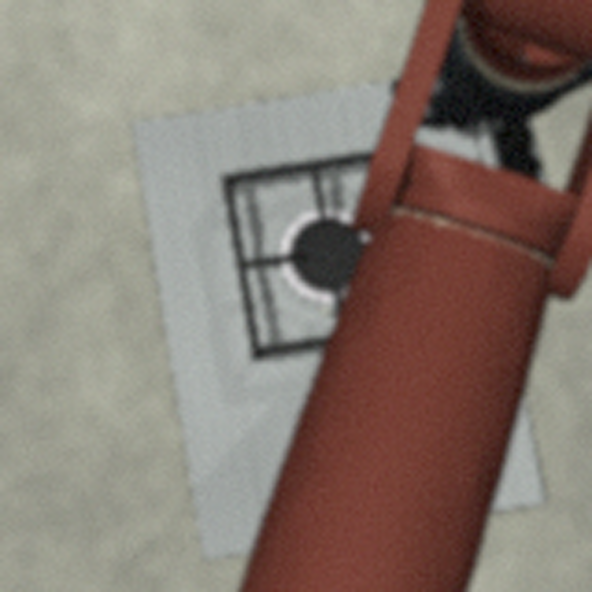

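Run:
```python
from h import *
c=np.array([(224,178),(256,357)])/3.7+[200,100]
w=onplane('top',c,.042)[:,:2]; print(w.round(4),np.linalg.norm(w[0]-w[1])); d=(w[0]-w[1]);d/=np.linalg.norm(d);print(np.degrees(np.arctan2(d[1],d[0])))
print('pan',w.mean(0)-.078*np.array([-d[1],d[0]]), onplane('top',np.array([[330,255]])/3.7+[200,100],.024))
```

```text
[[ 0.7055 -0.0055]
 [ 0.5547 -0.0293]] 0.15267555413794007
8.946014090201443
pan [ 0.64219122 -0.09446649] [[ 0.64236429 -0.09354536  0.024     ]]
```

```bash
sed -i 's/^PAN=.*/PAN=np.array([.6415,-.0875]); KNOB=PAN-.17*ux/; s/HY=np.radians(8.5)/HY=np.radians(8.7)/' h.py
python3 - <<'E'
from h import *
p=PAN+.100*uy
go([*p,.375],8.7)
E
```

```text
t 9.68 tcp [ 0.6619 -0.1615  0.3721] yaw 11.83 z [-0.003  0.001 -1.   ] F [-1.1 -0.2 -8.7] w 0.086 q [-0.35  0.14  1.29  0.    1.72  1.02]
tool delta mm [   0.6 -176.5   -2.6] turn z 3.13
 hobuv mm of tcp [  9.  -76.3]
```

```bash
python3 -m creep '[[0,0,1,0,0,0,0],[0,0,1,0,0,0,0],[0,0,1.1,0,0,0,0],[0,0,0,-0.0007,-0.004,0,0],[0,0,0,-0.0007,-0.008,0,0],[0,0,0,-0.0007,-0.012,0,0],[0,0,0,-0.0007,-0.014,0,0],[0,0,0,-0.0007,-0.014,0,0],[0,0,0,-0.0007,-0.014,0,0],[0,0,0,-0.0007,-0.014,0,0],[0,0,0,-0.0007,-0.014,0,0],[0,0,0,-0.0007,-0.014,0,0],[0,0,0,-0.0007,-0.014,0,0],[0,0,0,-0.0007,-0.014,0,0],[0,0,0,-0.0007,-0.014,0,0],[0,0,0,0,-0.012,0,0],[0,0,0,0,-0.008,0,0],[0,0,0,0,-0.004,0,0],[0,0,0,0,-0.002,0,0],[0,0,0,0,0,0,0]]'
python3 - <<'E'
from h import *
p=PAN+.100*uy
go([*p,.271],8.7)
im=manip.grab_frame('side')
cv2.imwrite("pics/side7.png",cv2.resize(im[40:230,150:340],None,fx=3.1,fy=3.1,interpolation=cv2.INTER_CUBIC))
E
```

```text
time: 11.35
tool_pos: [0.6274, 0.0111, 0.3738]
tool_rot: [0.0, 0.997, 0.076, -0.0]
contact_force: [0.3, -0.1, -7.4]
gripper_width: 0.088
t 11.35 tcp [0.6274 0.0111 0.3738] yaw 8.74 z [ 0. -0. -1.] F [ 0.3 -0.1 -7.4] w 0.088 q [-0.1   0.01  1.42 -0.    1.71  1.32]
tool delta mm [ -1.   -0.4 102.8] turn z 0.04
 hobuv mm of tcp [ 1.  99.6]
```

View pics/side7.png

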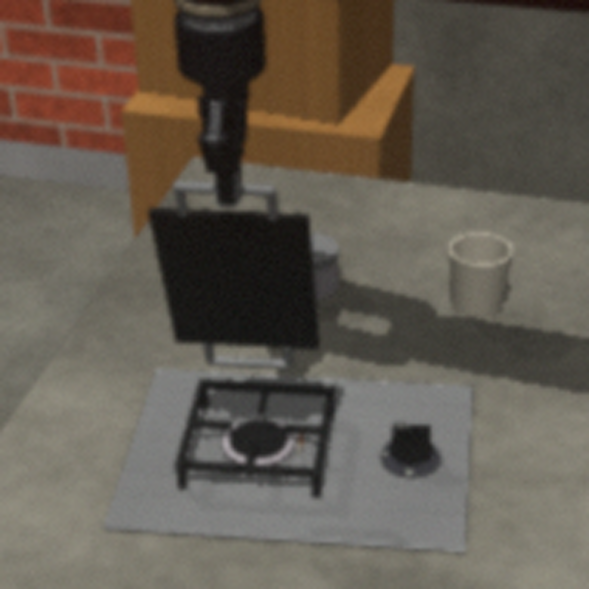

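Run:
```python
from h import *
s,M=st(); A=s['tool_pos']+[0,0,.019]
for a in range(-25,26,5):
    t=np.radians(a); b=A+np.array([*(uy*np.sin(t)*.266),-np.cos(t)*.266])
    print(a,proj('side',[b]).round(1), b.round(3))
print((np.array([247,360])/3.1+[150,40]).round(1))
```

```text
t 11.4 tcp [0.6275 0.0107 0.3738] yaw 8.71 z [ 0.    -0.001 -1.   ] F [-0.1 -0.6 -7.4] w 0.091 q [-0.1   0.01  1.42 -0.    1.71  1.32]
-25 [[231.4 147.7]] [ 0.644 -0.1    0.152]
-20 [[230.6 153.6]] [ 0.641 -0.079  0.143]
-15 [[229.7 159.3]] [ 0.638 -0.057  0.136]
-10 [[228.8 164.7]] [ 0.634 -0.035  0.131]
-5 [[227.8 169.7]] [ 0.631 -0.012  0.128]
0 [[226.7 174.3]] [0.627 0.011 0.127]
5 [[225.6 178.6]] [0.624 0.034 0.128]
10 [[224.5 182.4]] [0.62  0.056 0.131]
15 [[223.3 185.7]] [0.617 0.079 0.136]
20 [[222.  188.5]] [0.614 0.101 0.143]
25 [[220.8 190.7]] [0.61  0.122 0.152]
[229.7 156.1]
```

The bottom handle at about (229.7,156) puts the plate roughly 17° off vertical, with its bottom leaning in over the support because grip friction is holding it there. I'll swing the tool 30° one way so the bar slips in the grip, then swing it back, which should set the plate leaning the right way.

```bash
python3 -m creep '[[-2,0,0,0,0,0,0],[-3,0,0,0,0,0,0],[-3,0,0,0,0,0,0],[-3,0,0,0,0,0,0],[-3,0,0,0,0,0,0],[-3,0,0,0,0,0,0],[-3,0,0,0,0,0,0],[-3,0,0,0,0,0,0],[-3,0,0,0,0,0,0],[-3,0,0,0,0,0,0],[-1,0,0,0,0,0,0],[0,0,0,0,0,0,0]]'
python3 - <<'E'
from h import *
st()
im=manip.grab_frame('side')
cv2.imwrite("pics/side8.png",cv2.resize(im[40:230,150:340],None,fx=3.1,fy=3.1,interpolation=cv2.INTER_CUBIC))
E
```

```text
time: 12.4
tool_pos: [0.6272, 0.0115, 0.3727]
tool_rot: [0.257, 0.963, 0.074, 0.019]
contact_force: [-0.4, 0.3, -7.3]
gripper_width: 0.089
t 12.4 tcp [0.6272 0.0115 0.3727] yaw 8.75 z [ 0.075 -0.493 -0.867] F [-0.4  0.3 -7.3] w 0.089 q [ 0.12  0.01  1.48 -0.52  1.62  1.51]
```

View pics/side8.png

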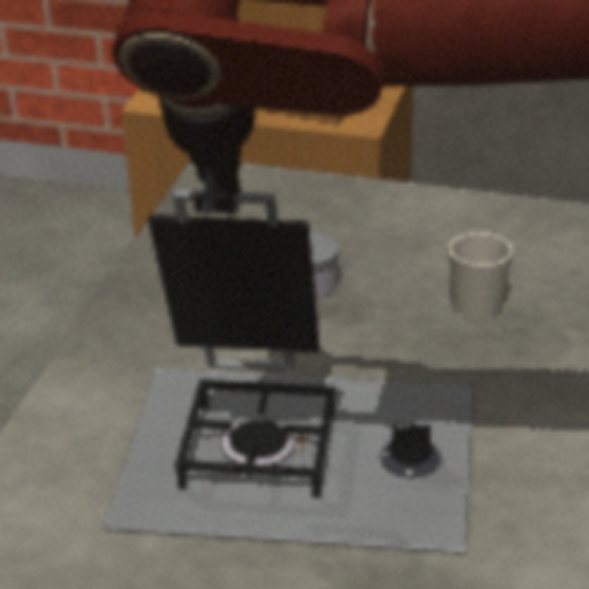

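```bash
python3 -m creep '[[1,0,0,0,0,0,0],[2,0,0,0,0,0,0],[3,0,0,0,0,0,0],[3,0,0,0,0,0,0],[3,0,0,0,0,0,0],[3,0,0,0,0,0,0],[3,0,0,0,0,0,0],[3,0,0,0,0,0,0],[3,0,0,0,0,0,0],[3,0,0,0,0,0,0],[2,0,0,0,0,0,0],[1,0,0,0,0,0,0],[0,0,0,0,0,0,0]]'
python3 - <<'E'
from h import *
st()
im=manip.grab_frame('side')
cv2.imwrite("pics/side9.png",cv2.resize(im[40:230,150:340],None,fx=3.1,fy=3.1,interpolation=cv2.INTER_CUBIC))
E
```

```text
time: 13.53
tool_pos: [0.6276, 0.009, 0.3744]
tool_rot: [0.001, 0.997, 0.075, 0.0]
contact_force: [-0.8, -0.1, -8.3]
gripper_width: 0.092
t 13.53 tcp [0.6276 0.009  0.3744] yaw 8.59 z [ 0.001 -0.001 -1.   ] F [-0.8 -0.1 -8.3] w 0.092 q [-0.1   0.01  1.42 -0.    1.71  1.32]
```

View pics/side9.png

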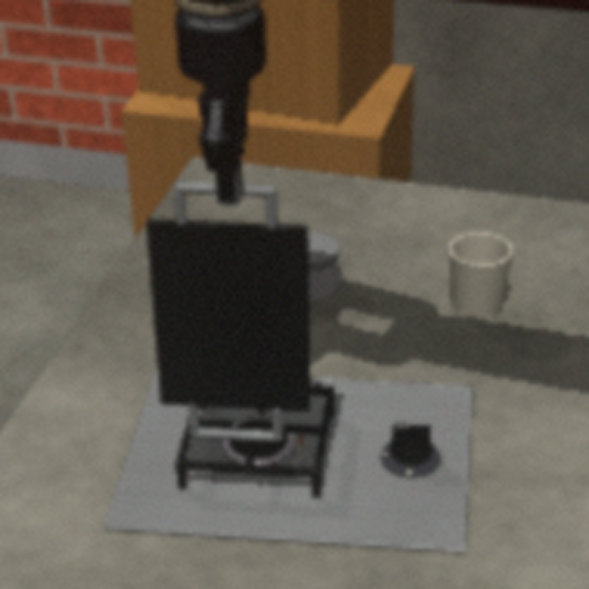

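The plate now leans about 6–7° with its bottom outward. The bottom bar shows at zoomed (237,433). Lowering now, until the bar is near the deck outside the support.

```bash
python3 -m creep '[[0,0,0,0,-0.002,0.005,0],[0,0,0,0,0,0.01,0],[0,0,0,0,0,0.01,0],[0,0,0,0,0,0.01,0],[0,0,0,0,0,0.01,0],[0,0,0,0,0,0.01,0],[0,0,0,0,0,0.01,0],[0,0,0,0,0,0.01,0],[0,0,0,0,0,0.01,0],[0,0,0,0,0,0.01,0],[0,0,0,0,0,0.007,0],[0,0,0,0,0,0.004,0],[0,0,0,0,0,0,0],[0,0,0,0,0,0,0]]'
python3 - <<'E'
from h import *
go([*(PAN+.1*uy),.26],8.7)
im=manip.grab_frame('side')
cv2.imwrite("pics/side10.png",cv2.resize(im[40:230,150:340],None,fx=3.1,fy=3.1,interpolation=cv2.INTER_CUBIC))
E
```

```text
time: 14.75
tool_pos: [0.6272, 0.013, 0.2681]
tool_rot: [0.0, 0.997, 0.076, 0.0]
contact_force: [-0.1, 0.3, -8.2]
gripper_width: 0.084
t 14.75 tcp [0.6272 0.013  0.2681] yaw 8.73 z [ 0.001  0.    -1.   ] F [-0.1  0.3 -8.2] w 0.084 q [-0.1   0.04  1.57  0.    1.54  1.32]
tool delta mm [-1.1  1.5  8.1] turn z 0.03
 hobuv mm of tcp [  1.1 101.5]
```

View pics/side10.png

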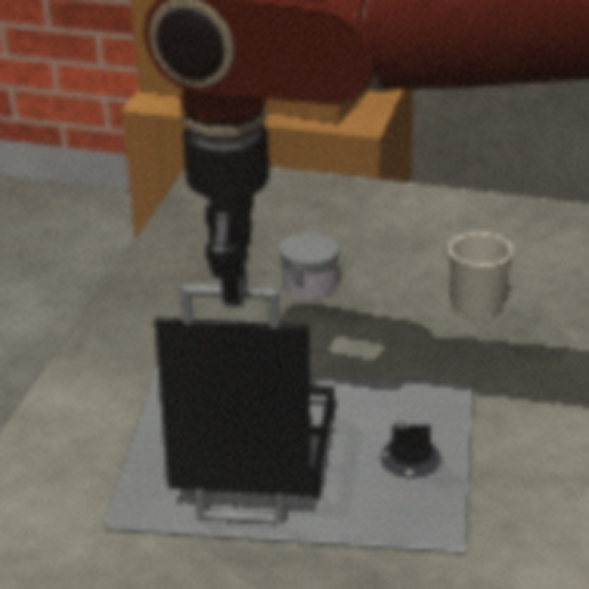

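```bash
python3 -m creep '[[0,0,0,0,0,0.004,0],[0,0,0,0,0,0.004,0],[0,0,0,0,0.001,0.001,0],[0,0,0,0,0.006,0.001,0],[0,0,0,0,0.006,0.001,0],[0,0,0,0,0.006,0.001,0],[0,0,0,0,0.006,0.0015,0],[0,0,0,0,0.006,0.0015,0],[0,0,0,0,0.006,0.0015,0],[0,0,0,0,0,0,0]]'
python3 - <<'E'
from h import *
go([*(PAN+.1*uy),.26],8.7)
E
python3 -m creep '[[0,0,0,0,0.006,0.0022,0],[0,0,0,0,0.006,0.0022,0],[0,0,0,0,0.006,0.0022,0],[0,0,0,0,0.006,0.0022,0],[0,0,0,0,0.006,0.0024,0],[0,0,0,0,0.006,0.0024,0],[0,0,0,0,0.006,0.0024,0],[0,0,0,0,0,0,0]]'
python3 - <<'E'
from h import *
go([*(PAN+.1*uy),.26],8.7)
im=manip.grab_frame('side')
cv2.imwrite("pics/side11.png",cv2.resize(im[40:230,150:340],None,fx=3.1,fy=3.1,interpolation=cv2.INTER_CUBIC))
E
```

```text
time: 15.63
tool_pos: [0.6358, -0.0262, 0.2594]
tool_rot: [0.003, 0.997, 0.075, 0.006]
contact_force: [-2.8, -2.2, 11.0]
gripper_width: 0.088
t 15.63 tcp [ 0.6358 -0.0262  0.2594] yaw 8.64 z [ 0.012 -0.005 -1.   ] F [-2.8 -2.2 11. ] w 0.088 q [-0.16  0.06  1.56 -0.    1.51  1.26]
tool delta mm [ -3.7 -38.5  -0.9] turn z -0.06
 hobuv mm of tcp [ 3.6 61.5]
time: 16.3
tool_pos: [0.6431, -0.0696, 0.2453]
tool_rot: [0.005, 0.997, 0.075, 0.007]
contact_force: [-2.2, -7.6, 15.1]
gripper_width: 0.087
t 16.3 tcp [ 0.6431 -0.0696  0.2453] yaw 8.61 z [ 0.015 -0.009 -1.   ] F [-2.2 -7.6 15.1] w 0.087 q [-0.22  0.09  1.56 -0.01  1.48  1.2 ]
tool delta mm [ -4.2 -82.3 -15.6] turn z -0.09
 hobuv mm of tcp [ 4.3 17.5]
```

View pics/side11.png

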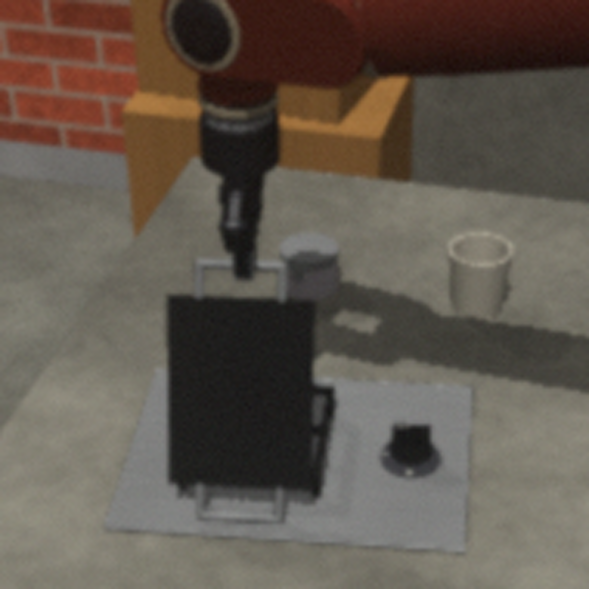

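Run:
```python
from h import *
for q in ([240,517],[243,266]):
  pass
w=onplane('side',np.array([[240,517]])/3.1+[150,40],.011)[0]
print(w, np.array([ux,uy])@(w[:2]-PAN))
```

```text
[0.62376508 0.03240423 0.011     ] [0.00060595 0.1212072 ]
```

```bash
python3 -m creep '[[0,0,0,0,0,-0.003,0],[0,0,0,0,0,0,0]]'; python3 -m creep '[[0,0,0,0,0,-0.003,0],[0,0,0,0,0,0,0]]'; python3 -c "
from h import *
go([*(PAN+.1*uy),.26],8.7)"
```

```text
time: 16.52
tool_pos: [0.6421, -0.0674, 0.2463]
tool_rot: [0.003, 0.997, 0.076, 0.006]
contact_force: [-0.7, -4.9, 9.4]
gripper_width: 0.088
time: 16.68
tool_pos: [0.6413, -0.0663, 0.2467]
tool_rot: [0.002, 0.997, 0.076, 0.004]
contact_force: [-0.6, -3.8, 8.2]
gripper_width: 0.087
t 16.68 tcp [ 0.6413 -0.0663  0.2467] yaw 8.71 z [ 0.008 -0.003 -1.   ] F [-0.6 -3.8  8.2] w 0.087 q [-0.22  0.08  1.55 -0.    1.49  1.2 ]
tool delta mm [ -2.8 -79.  -13.6] turn z 0.01
 hobuv mm of tcp [ 3. 21.]
```

```bash
python3 -m creep '[[0,0,0,0,0,-0.004,0],[0,0,0,0,0,0,0]]'; python3 -m creep '[[0,0,0,0,0,-0.004,0],[0,0,0,0,0,0,0],[0,0,0,0,0,0,0]]'; python3 -c "
from h import *
go([*(PAN+.1*uy),.26],8.7)"
```

```text
time: 16.85
tool_pos: [0.64, -0.0652, 0.2473]
tool_rot: [0.0, 0.997, 0.076, 0.002]
contact_force: [0.2, -2.0, 3.7]
gripper_width: 0.083
time: 17.1
tool_pos: [0.6389, -0.0648, 0.2488]
tool_rot: [-0.0, 0.997, 0.076, -0.0]
contact_force: [-0.8, 0.2, -2.0]
gripper_width: 0.082
t 17.1 tcp [ 0.6389 -0.0648  0.2488] yaw 8.74 z [-0.001  0.    -1.   ] F [-0.8  0.2 -2. ] w 0.082 q [-0.22  0.08  1.55  0.    1.51  1.2 ]
tool delta mm [ -0.8 -77.2 -11.2] turn z 0.04
 hobuv mm of tcp [ 0.8 22.8]
```

The rising force and the geometry suggest the rib ends landed on the support's near bar instead of the handle reaching the deck. I'll lift, shift outward and lower again.

```bash
python3 -m creep '[[0,0,0,0,0,-0.008,0],[0,0,0,0,0,-0.008,0],[0,0,0,0,0,-0.004,0],[0,0,0,0,-0.008,0,0],[0,0,0,0,-0.01,0,0],[0,0,0,0,-0.01,0,0],[0,0,0,0,-0.008,0,0],[0,0,0,0,0,0,0],[0,0,0,0,0,0,0]]'
python3 - <<'E'
from h import *
go([*(PAN+.051*uy),.245],8.7)
im=manip.grab_frame('side')
cv2.imwrite("pics/side12.png",cv2.resize(im[90:230,170:310],None,fx=4.2,fy=4.2,interpolation=cv2.INTER_CUBIC))
E
```

```text
time: 17.85
tool_pos: [0.6333, -0.0285, 0.269]
tool_rot: [-0.0, 0.997, 0.077, -0.0]
contact_force: [-0.2, -0.6, -8.1]
gripper_width: 0.086
t 17.85 tcp [ 0.6333 -0.0285  0.269 ] yaw 8.81 z [-0.  0. -1.] F [-0.2 -0.6 -8.1] w 0.086 q [-0.16  0.05  1.55  0.    1.54  1.25]
tool delta mm [-0.8  8.6 24. ] turn z 0.11
 hobuv mm of tcp [ 0.8 59.6]
```

View pics/side12.png

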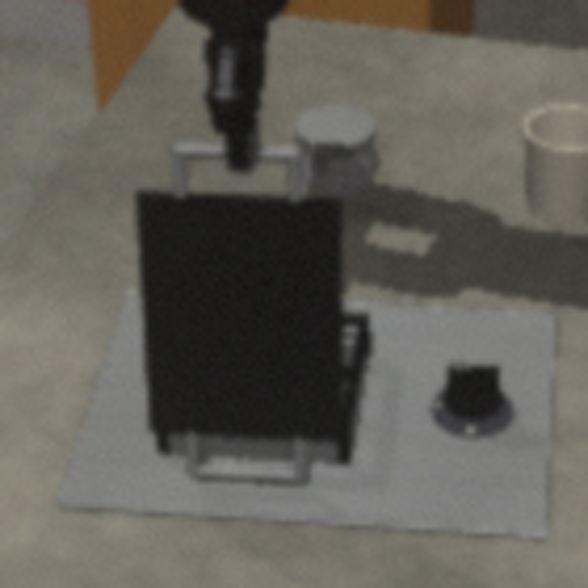

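```bash
cat >> h.py <<'E'
def tilt(px_,zoff=.0187):
    s,M=st(); A=s['tool_pos']-M[:,2]*zoff
    a=np.arange(-30,92,1.); t=np.radians(a)
    b=A+np.c_[np.outer(np.sin(t)*.266,uy),-np.cos(t)*.266]
    q=proj('side',b); i=np.argmin(abs(q[:,1]-px_[1])); 
    print('tilt',a[i],'bar_b v,z',np.round([(b[i,:2]-PAN)@uy,b[i,2]],3),q[i].round(1),'A v,z',np.round([(A[:2]-PAN)@uy,A[2]],3))
E
python3 -c "
from h import *
tilt([229,203.1]); tilt([229,204.1])"
```

```text
t 17.9 tcp [ 0.6335 -0.0292  0.2691] yaw 8.77 z [-0. -0. -1.] F [-0.1 -0.9 -7.1] w 0.091 q [-0.16  0.05  1.55 -0.    1.54  1.25]
tilt 14.0 bar_b v,z [0.123 0.03 ] [227.  202.8] A v,z [0.059 0.288]
t 17.9 tcp [ 0.6335 -0.0292  0.2691] yaw 8.77 z [-0. -0. -1.] F [-0.1 -0.9 -7.1] w 0.091 q [-0.16  0.05  1.55 -0.    1.54  1.25]
tilt 16.0 bar_b v,z [0.132 0.032] [226.6 204. ] A v,z [0.059 0.288]
```

```bash
python3 -m creep '[[0,0,0,0,-0.003,0.006,0],[0,0,0,0,-0.003,0.006,0],[0,0,0,0,0,0.005,0],[0,0,0,0,0,0,0]]'; python3 -m creep '[[0,0,0,0,0.006,0.0018,0],[0,0,0,0,0.006,0.002,0],[0,0,0,0,0.006,0.0022,0],[0,0,0,0,0,0,0]]'; python3 -c "
from h import *
go([*(PAN+.02*uy),.253-.019],8.7)"
```

```text
time: 18.23
tool_pos: [0.6368, -0.0264, 0.2639]
tool_rot: [0.004, 0.997, 0.075, 0.008]
contact_force: [-4.0, -4.8, 20.4]
gripper_width: 0.087
time: 18.57
tool_pos: [0.6405, -0.0462, 0.2606]
tool_rot: [0.006, 0.997, 0.075, 0.01]
contact_force: [-5.2, -6.6, 27.3]
gripper_width: 0.08
t 18.57 tcp [ 0.6405 -0.0462  0.2606] yaw 8.58 z [ 0.02 -0.01 -1.  ] F [-5.2 -6.6 27.3] w 0.08 q [-0.19  0.06  1.55 -0.01  1.5   1.24]
tool delta mm [-5.7 20.6 26.7] turn z -0.12
 hobuv mm of tcp [ 5.3 41. ]
```

Run:
```python
from h import *
im=manip.grab_frame('side')
cv2.imwrite("pics/side13.png",cv2.resize(im[120:225,180:285],None,fx=5.6,fy=5.6,interpolation=cv2.INTER_CUBIC))
im=manip.grab_frame('top')
cv2.imwrite("pics/top13.png",cv2.resize(im[100:260,200:360],None,fx=3.7,fy=3.7,interpolation=cv2.INTER_CUBIC))
```

```text
(no output)
```

View pics/side13.png

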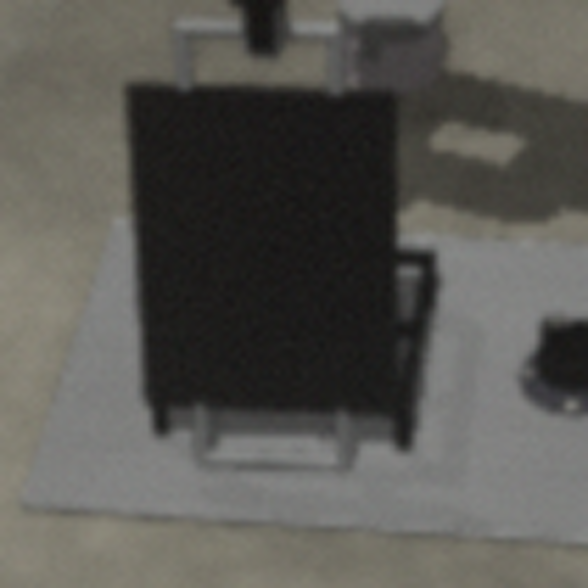

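View pics/top13.png

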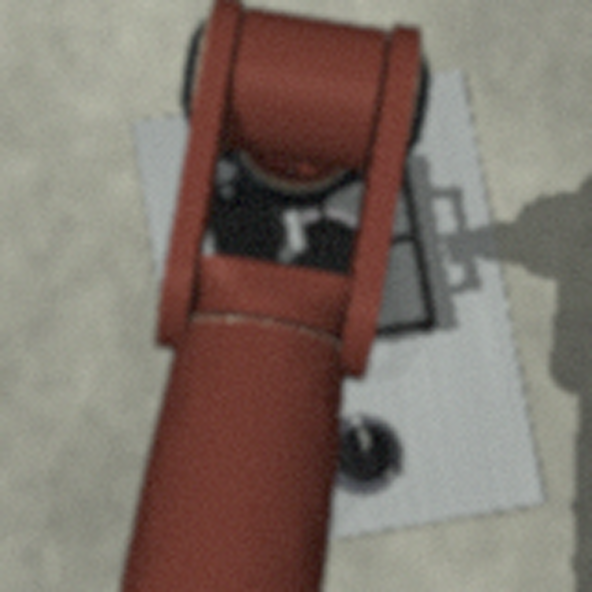

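Run:
```python
from h import *
tilt([229,202.1])
s,M=st();A=s['tool_pos']-M[:,2]*.0187
print('A proj',proj('side',[A]), 'seen', np.array([262,30])/5.6+[180,120])
# slab end smooth edge & rib end positions for several tilt
for a in (0,3,6,9,12,15,18):
    t=np.radians(a); d=np.array([*(uy*np.sin(t)),-np.cos(t)]); n=np.array([*(uy*np.cos(t)),np.sin(t)])
    e=A+.233*d+.004*n; r=A+.229*d-.008*n; b=A+.266*d; top=A+.033*d+.004*n
    print(a,'slab end row',proj('side',[e])[0].round(1),'barb',proj('side',[b])[0].round(1),'slab top',proj('side',[top])[0].round(1),'rib end v,z',np.round([(r[:2]-PAN)@uy,r[2]],3))
print(proj('side',[[*(PAN+.078*uy),.042]]))
```

```text
t 18.67 tcp [ 0.6405 -0.0457  0.2607] yaw 8.6 z [ 0.02  -0.009 -1.   ] F [-4.2 -6.7 26.3] w 0.093 q [-0.18  0.06  1.55 -0.01  1.5   1.24]
tilt 15.0 bar_b v,z [0.111 0.022] [226.4 201.9] A v,z [0.042 0.279]
t 18.67 tcp [ 0.6405 -0.0457  0.2607] yaw 8.6 z [ 0.02  -0.009 -1.   ] F [-4.2 -6.7 26.3] w 0.093 q [-0.18  0.06  1.55 -0.01  1.5   1.24]
A proj [[225.98774946 122.72336881]] seen [226.78571429 125.35714286]
0 slab end row [228.9 183.9] barb [229.5 190.8] slab top [226.3 132.7] rib end v,z [0.034 0.05 ]
3 slab end row [228.4 186. ] barb [228.9 193.3] slab top [226.2 132.9] rib end v,z [0.046 0.05 ]
6 slab end row [227.9 188. ] barb [228.3 195.7] slab top [226.1 133.1] rib end v,z [0.058 0.051]
9 slab end row [227.3 189.9] barb [227.7 197.9] slab top [226.  133.3] rib end v,z [0.07  0.052]
12 slab end row [226.8 191.6] barb [227.1 200. ] slab top [225.9 133.5] rib end v,z [0.082 0.054]
15 slab end row [226.2 193.2] barb [226.4 201.9] slab top [225.8 133.6] rib end v,z [0.093 0.056]
18 slab end row [225.6 194.6] barb [225.8 203.6] slab top [225.8 133.7] rib end v,z [0.105 0.059]
[[229.10103044 191.05448143]]
```

The bar shows near the fingertips: it crept down in the grip while rotating, so the contact was the bottom bar reaching the deck. With the plate standing on the deck, I'll loosen the jaws by about 4 mm for a moment so the fingers settle lower over the bar, then close again.

```bash
python3 -m creep '[[0,0,0,0,0,0,0.13],[0,0,0,0,0,0.002,0.14]]';python3 -c "
from h import *
st()"
```

```text
time: 18.83
tool_pos: [0.6379, -0.0426, 0.2499]
tool_rot: [0.001, 0.997, 0.075, 0.005]
contact_force: [0.1, -1.1, 0.9]
gripper_width: 0.141
t 18.83 tcp [ 0.6379 -0.0426  0.2499] yaw 8.66 z [ 0.01  -0.002 -1.   ] F [ 0.1 -1.1  0.9] w 0.141 q [-0.18  0.07  1.56 -0.    1.5   1.24]
```

```bash
python3 -m creep '[[0,0,0,0,0,0.003,0.14],[0,0,0,0,0,0,0.05],[0,0,0,0,0,0,0],[0,0,0,0,0,0,0],[0,0,0,0,0,0,0]]';python3 - <<'E'
from h import *
st()
im=manip.grab_frame('side')
cv2.imwrite("pics/side14.png",cv2.resize(im[110:215,180:285],None,fx=5.6,fy=5.6,interpolation=cv2.INTER_CUBIC))
E
```

```text
time: 19.25
tool_pos: [0.636, -0.0418, 0.2421]
tool_rot: [0.001, 0.997, 0.076, 0.001]
contact_force: [-0.1, -1.6, 4.9]
gripper_width: 0.098
t 19.25 tcp [ 0.636  -0.0418  0.2421] yaw 8.72 z [ 0.002 -0.001 -1.   ] F [-0.1 -1.6  4.9] w 0.098 q [-0.18  0.07  1.57 -0.    1.49  1.24]
```

View pics/side14.png

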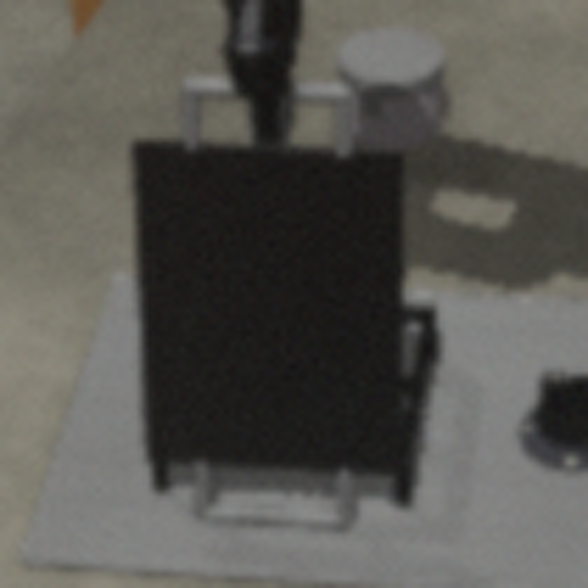

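Run:
```python
from h import *
from scipy.optimize import least_squares
s,M=st();tcp=s['tool_pos']
obs=np.array([125.7,135.9,193.6,202.3])
def f(p,full=False):
    o,a,b=p; t=np.radians(a); A=tcp+[0,0,o/1000]
    d=np.array([*(uy*np.sin(t)),-np.cos(t)]); n=np.array([*(uy*np.cos(t)),np.sin(t)])
    P=[A,A+.033*d+.004*n,A+.233*d+.004*n,A+.266*d]
    r=proj('side',P)[:,1]+b-obs
    if full: print(p,r.round(2),'A',[(A[:2]-PAN)@uy,A[2]],'B',[(P[3][:2]-PAN)@uy,P[3][2]])
    return r
for b in(-1.5,-1,-.5,0,.5,1):
    q=least_squares(lambda p:f([p[0],p[1],b]),[18,15]).x; f([*q,b],True)
```

```text
t 19.3 tcp [ 0.636  -0.0418  0.2421] yaw 8.72 z [ 0.002 -0.001 -1.   ] F [ 0.1 -1.5  5.4] w 0.097 q [-0.18  0.07  1.57 -0.    1.49  1.24]
[np.float64(25.185762331030215), np.float64(11.853465508921392), -1.5] [-0.24  0.22  0.21 -0.19] A [np.float64(0.046004858778331874), np.float64(0.26725557028830965)] B [np.float64(0.10064375704058269), np.float64(0.0069277177702061765)]
[np.float64(26.963723029807017), np.float64(11.71678731269911), -1] [-0.24  0.23  0.22 -0.2 ] A [np.float64(0.046004858778331874), np.float64(0.26903353098708643)] B [np.float64(0.10002259409985992), np.float64(0.008576079047746932)]
[np.float64(28.7389474836919), np.float64(11.580298436641558), -0.5] [-0.25  0.23  0.22 -0.2 ] A [np.float64(0.046004858778331874), np.float64(0.2708087554409713)] B [np.float64(0.09940198481162646), np.float64(0.010223362658903723)]
[np.float64(30.51144153476568), np.float64(11.443996948730158), 0] [-0.25  0.23  0.22 -0.2 ] A [np.float64(0.046004858778331874), np.float64(0.2725812494920451)] B [np.float64(0.09878192517474073), np.float64(0.01186956724019611)]
[np.float64(32.28121214741158), np.float64(11.307881954602818), 0.5] [-0.25  0.23  0.22 -0.2 ] A [np.float64(0.046004858778331874), np.float64(0.274351020104691)] B [np.float64(0.09816241586582057), np.float64(0.013514693572772962)]
[np.float64(34.048265398818316), np.float64(11.171951777119224), 1] [-0.25  0.24  0.23 -0.2 ] A [np.float64(0.046004858778331874), np.float64(0.2761180733560977)] B [np.float64(0.09754345395964163), np.float64(0.015158740879297639)]
```

The fit of the plate outline says the bottom bar is on the deck (z≈12 mm), but the fingers are now too deep, about 30 mm past the bar. I'll raise them roughly 12 mm with the jaws slightly open.

```bash
python3 -m creep '[[0,0,0,0,0,-0.003,0],[0,0,0,0,0,-0.002,0.14],[0,0,0,0,0,-0.004,0.14],[0,0,0,0,0,0,0.14]]';python3 -c "
from h import *
st()"
```

```text
time: 19.63
tool_pos: [0.6355, -0.0413, 0.2508]
tool_rot: [0.0, 0.997, 0.076, 0.0]
contact_force: [1.2, -1.9, -0.4]
gripper_width: 0.138
t 19.63 tcp [ 0.6355 -0.0413  0.2508] yaw 8.74 z [ 0. -0. -1.] F [ 1.2 -1.9 -0.4] w 0.138 q [-0.18  0.07  1.56 -0.    1.51  1.24]
```

```bash
python3 -m creep '[[0,0,0,0,0,-0.001,0.14],[0,0,0,0,0,0,0.05],[0,0,0,0,0,0,0],[0,0,0,0,0,0,0],[0,0,0,0,0,0,0],[0,0,0,0,0,-0.005,0],[0,0,0,0,0,-0.008,0],[0,0,0,0,-0.008,0,0],[0,0,0,0,-0.01,0,0],[0,0,0,0,-0.01,0,0],[0,0,0,0,-0.005,0,0],[0,0,0,0,0,0,0],[0,0,0,0,0,0,0]]';python3 - <<'E'
from h import *
st()
im=manip.grab_frame('side')
cv2.imwrite("pics/side15.png",cv2.resize(im[110:215,180:285],None,fx=5.6,fy=5.6,interpolation=cv2.INTER_CUBIC))
E
```

```text
time: 20.72
tool_pos: [0.6302, -0.0081, 0.2639]
tool_rot: [0.0, 0.997, 0.077, -0.0]
contact_force: [0.6, -0.4, -7.7]
gripper_width: 0.095
t 20.72 tcp [ 0.6302 -0.0081  0.2639] yaw 8.8 z [-0. -0. -1.] F [ 0.6 -0.4 -7.7] w 0.095 q [-0.13  0.05  1.56 -0.    1.53  1.29]
```

View pics/side15.png

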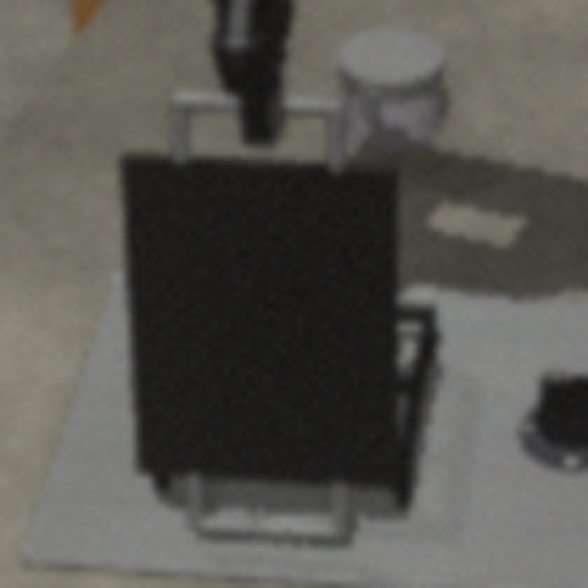

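```bash
cat >> h.py <<'E'
from scipy.optimize import least_squares
def fit(obs,pr=True):
    s,M=st();tcp=s['tool_pos'];obs=np.array(obs)
    def f(p,full=False):
        o,a=p; t=np.radians(a); A=tcp+[0,0,o/1000]
        d=np.array([*(uy*np.sin(t)),-np.cos(t)]); n=np.array([*(uy*np.cos(t)),np.sin(t)])
        P=[A,A+.033*d+.004*n,A+.233*d+.004*n,A+.266*d]
        r=proj('side',P)[:,1]-obs
        if full: print('o,tilt',np.round(p,1),r.round(2),'A v,z',np.round([(A[:2]-PAN)@uy,A[2]],4),'B',np.round([(P[3][:2]-PAN)@uy,P[3][2]],4))
        return r
    q=least_squares(f,[18,15]).x; f(q,True)
E
python3 -c "
from h import *
fit([128.4,138.6,195.4,204.3])"
```

```text
t 20.77 tcp [ 0.6303 -0.0087  0.264 ] yaw 8.76 z [-0.    -0.001 -1.   ] F [ 0.5 -0.8 -7.1] w 0.095 q [-0.13  0.05  1.56 -0.    1.53  1.29]
o,tilt [19.9  8.3] [-0.29  0.24  0.46 -0.41] A v,z [0.0796 0.2839] B [0.1181 0.0207]
```

```bash
python3 -m creep '[[0,0,0,0,-0.006,0.003,0],[0,0,0,0,-0.006,0.003,0],[0,0,0,0,0,0.002,0],[0,0,0,0,0.006,0.001,0],[0,0,0,0,0.006,0.001,0],[0,0,0,0,0.006,0.0015,0],[0,0,0,0,0.006,0.0015,0],[0,0,0,0,0.006,0.0015,0],[0,0,0,0,0,0,0]]';python3 - <<'E'
from h import *
st()
im=manip.grab_frame('side')
cv2.imwrite("pics/side16.png",cv2.resize(im[110:215,180:285],None,fx=5.6,fy=5.6,interpolation=cv2.INTER_CUBIC))
E
```

```text
time: 21.52
tool_pos: [0.6337, -0.0283, 0.2507]
tool_rot: [0.0, 0.997, 0.075, 0.001]
contact_force: [-0.7, 0.2, -1.8]
gripper_width: 0.096
t 21.52 tcp [ 0.6337 -0.0283  0.2507] yaw 8.63 z [ 0.001 -0.001 -1.   ] F [-0.7  0.2 -1.8] w 0.096 q [-0.16  0.06  1.57 -0.    1.51  1.26]
```

View pics/side16.png

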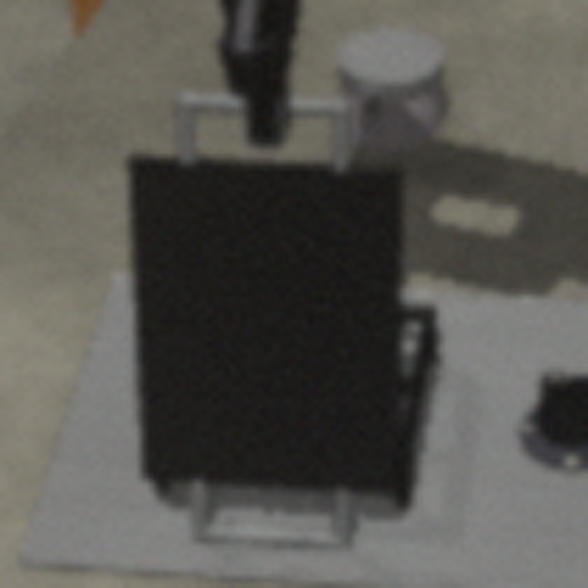

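```bash
python3 -m creep '[[0,0,0,0,0.006,0.0012,0],[0,0,0,0,0.006,0.0014,0],[0,0,0,0,0.006,0.0015,0],[0,0,0,0,0.006,0.0017,0],[0,0,0,0,0.006,0.0019,0],[0,0,0,0,0.006,0.002,0],[0,0,0,0,0,0,0]]'; python3 -m creep '[[0,0,0,0,0.006,0.0021,0],[0,0,0,0,0.006,0.0024,0],[0,0,0,0,0.006,0.0026,0],[0,0,0,0,0.006,0.0028,0],[0,0,0,0,0.006,0.003,0],[0,0,0,0,0.006,0.003,0],[0,0,0,0,0.006,0.0033,0],[0,0,0,0,0,0,0]]'
python3 - <<'E'
from h import *
go([*(PAN-.018*uy),.222],8.7)
im=manip.grab_frame('side')
cv2.imwrite("pics/side17.png",cv2.resize(im[110:215,180:285],None,fx=5.6,fy=5.6,interpolation=cv2.INTER_CUBIC))
E
```

```text
time: 22.15
tool_pos: [0.639, -0.0641, 0.2403]
tool_rot: [0.001, 0.997, 0.075, 0.0]
contact_force: [0.4, -2.1, 2.2]
gripper_width: 0.095
time: 22.82
tool_pos: [0.6455, -0.1059, 0.2211]
tool_rot: [0.001, 0.997, 0.075, 0.001]
contact_force: [0.2, -4.6, 5.8]
gripper_width: 0.094
t 22.82 tcp [ 0.6455 -0.1059  0.2211] yaw 8.65 z [ 0.001 -0.002 -1.   ] F [ 0.2 -4.6  5.8] w 0.094 q [-0.28  0.13  1.55 -0.    1.46  1.14]
tool delta mm [-1.2 -0.8 -0.9] turn z -0.05
 hobuv mm of tcp [  1.2 -18.8]
```

View pics/side17.png

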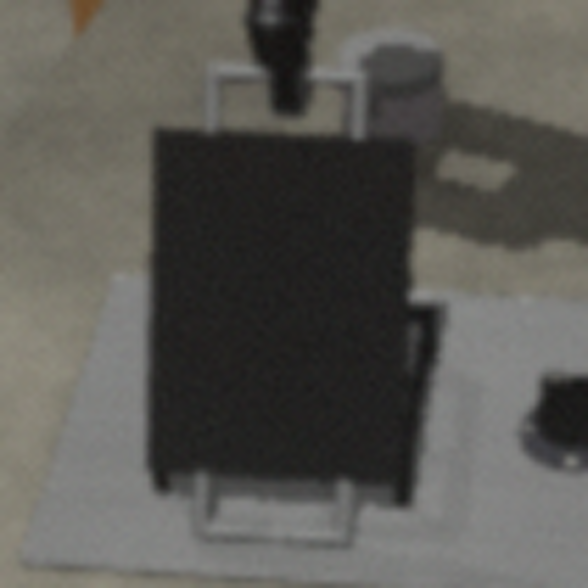

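```bash
python3 -c "
from h import *
fit([123.2,134.3,194.8,205.2])"
python3 -m creep '[[0,0,0,0,0.006,0.0036,0],[0,0,0,0,0.006,0.0038,0],[0,0,0,0,0.006,0.004,0],[0,0,0,0,0.006,0.0043,0],[0,0,0,0,0,0,0]]'
python3 - <<'E'
from h import *
go([*(PAN-.058*uy),.194],8.7)
im=manip.grab_frame('side')
cv2.imwrite("pics/side18.png",cv2.resize(im[110:215,180:285],None,fx=5.6,fy=5.6,interpolation=cv2.INTER_CUBIC))
E
```

```text
t 22.87 tcp [ 0.6455 -0.1054  0.2213] yaw 8.66 z [ 0.002 -0.002 -1.   ] F [-0.2 -3.4  4.4] w 0.091 q [-0.28  0.12  1.55 -0.    1.46  1.14]
o,tilt [19.6 27.5] [ 0.24 -0.35  0.49 -0.37] A v,z [-0.0183  0.2409] B [0.1046 0.005 ]
time: 23.28
tool_pos: [0.6493, -0.1303, 0.2053]
tool_rot: [0.002, 0.997, 0.075, 0.001]
contact_force: [1.3, -5.5, 5.5]
gripper_width: 0.093
t 23.28 tcp [ 0.6493 -0.1303  0.2053] yaw 8.64 z [ 0.002 -0.003 -1.   ] F [ 1.3 -5.5  5.5] w 0.093 q [-0.31  0.15  1.55 -0.    1.44  1.11]
tool delta mm [-1.2 14.5 11.4] turn z -0.06
 hobuv mm of tcp [  1.2 -43.5]
```

View pics/side18.png

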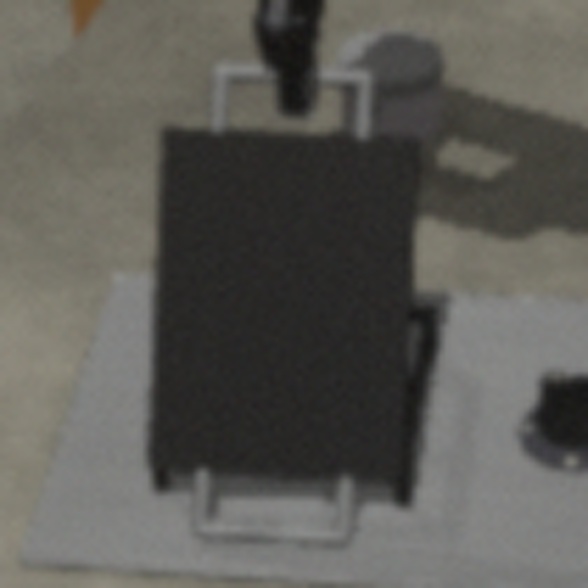

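```bash
python3 -m creep '[[0,0,0,0,-0.004,0,0],[0,0,0,0,-0.005,0,0],[0,0,0,0,-0.005,0,0],[0,0,0,0,-0.004,0,0],[0,0,0,0,0,0,0]]'
python3 - <<'E'
from h import *
go([*(PAN-.058*uy),.194],8.7)
im=manip.grab_frame('side')
cv2.imwrite("pics/side19.png",cv2.resize(im[110:215,180:285],None,fx=5.6,fy=5.6,interpolation=cv2.INTER_CUBIC))
E
```

```text
time: 23.75
tool_pos: [0.6498, -0.1159, 0.2144]
tool_rot: [0.008, 0.997, 0.075, 0.006]
contact_force: [-2.5, -16.6, 22.7]
gripper_width: 0.095
t 23.75 tcp [ 0.6498 -0.1159  0.2144] yaw 8.64 z [ 0.014 -0.014 -1.   ] F [ -2.5 -16.6  22.7] w 0.095 q [-0.29  0.13  1.55 -0.01  1.44  1.14]
tool delta mm [-4.1 28.4 20.8] turn z -0.06
 hobuv mm of tcp [  3.9 -29.3]
```

View pics/side19.png

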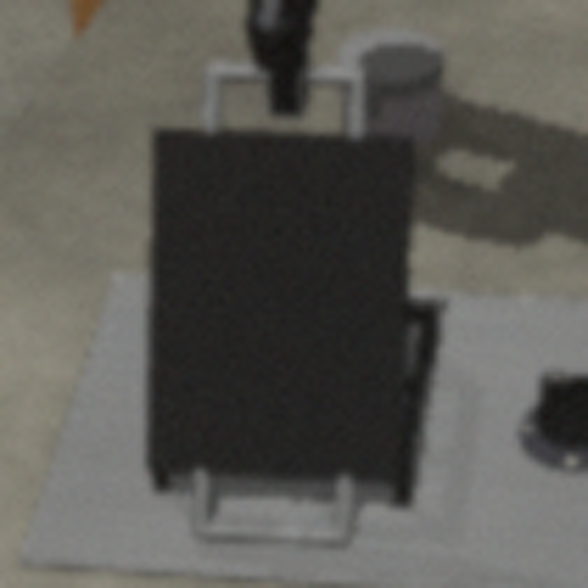

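```bash
python3 -m creep '[[0,0,0,0,0,-0.006,0],[0,0,0,0,0,-0.007,0],[0,0,0,0,0,-0.007,0],[0,0,0,0,0,-0.006,0],[0,0,0,0,0,0,0]]'; python3 -m creep '[[0,0,0,0,-0.006,-0.002,0],[0,0,0,0,-0.008,-0.002,0],[0,0,0,0,-0.008,-0.002,0],[0,0,0,0,-0.008,-0.002,0],[0,0,0,0,-0.008,-0.001,0],[0,0,0,0,0,0,0],[0,0,0,0,0,0,0]]'
python3 - <<'E'
from h import *
go([*(PAN-.058*uy),.194],8.7)
im=manip.grab_frame('side')
cv2.imwrite("pics/side20.png",cv2.resize(im[110:215,180:285],None,fx=5.6,fy=5.6,interpolation=cv2.INTER_CUBIC))
E
```

```text
time: 24.22
tool_pos: [0.6451, -0.109, 0.2294]
tool_rot: [-0.001, 0.997, 0.076, -0.002]
contact_force: [-0.2, -0.8, -6.3]
gripper_width: 0.092
time: 24.8
tool_pos: [0.6411, -0.0719, 0.2434]
tool_rot: [0.001, 0.997, 0.077, 0.002]
contact_force: [-1.7, -4.5, 6.5]
gripper_width: 0.091
t 24.8 tcp [ 0.6411 -0.0719  0.2434] yaw 8.78 z [ 0.004 -0.003 -1.   ] F [-1.7 -4.5  6.5] w 0.091 q [-0.23  0.09  1.55 -0.    1.49  1.19]
tool delta mm [-2.2 73.3 49.6] turn z 0.08
 hobuv mm of tcp [ 1.9 15.5]
```

View pics/side20.png

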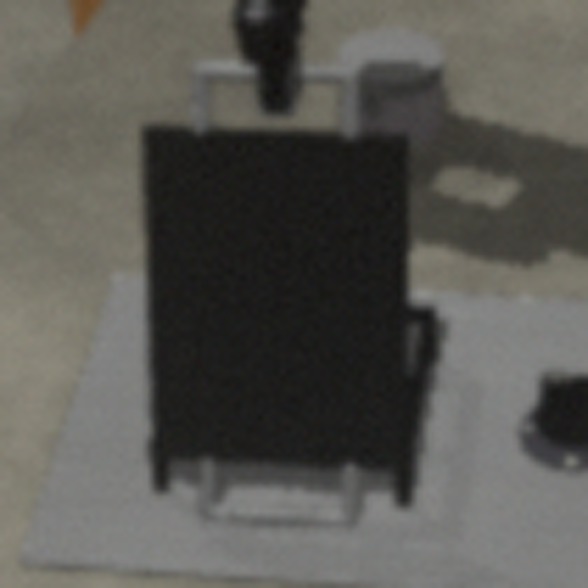

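```bash
python3 -m creep '[[0,0,0,0,0,-0.008,0],[0,0,0,0,0,-0.01,0],[0,0,0,0,0,-0.008,0],[0,0,0,0,-0.006,0,0],[0,0,0,0,-0.01,0,0],[0,0,0,0,-0.01,0,0],[0,0,0,0,-0.01,0,0],[0,0,0,0,-0.008,0,0],[0,0,0,0,-0.003,0,0],[0,0,0,0,0,0,0]]'
python3 - <<'E'
from h import *
go([*(PAN-.058*uy),.194],8.7)
im=manip.grab_frame('side')
cv2.imwrite("pics/side21.png",cv2.resize(im[110:215,180:285],None,fx=5.6,fy=5.6,interpolation=cv2.INTER_CUBIC))
E
```

```text
time: 25.68
tool_pos: [0.6327, -0.0242, 0.2659]
tool_rot: [-0.0, 0.997, 0.077, -0.0]
contact_force: [-0.2, 0.6, -7.8]
gripper_width: 0.091
t 25.68 tcp [ 0.6327 -0.0242  0.2659] yaw 8.82 z [-0.001  0.    -1.   ] F [-0.2  0.6 -7.8] w 0.091 q [-0.16  0.05  1.55  0.    1.53  1.26]
tool delta mm [ -1.1 121.9  71.8] turn z 0.12
 hobuv mm of tcp [ 0.8 63.9]
```

View pics/side21.png

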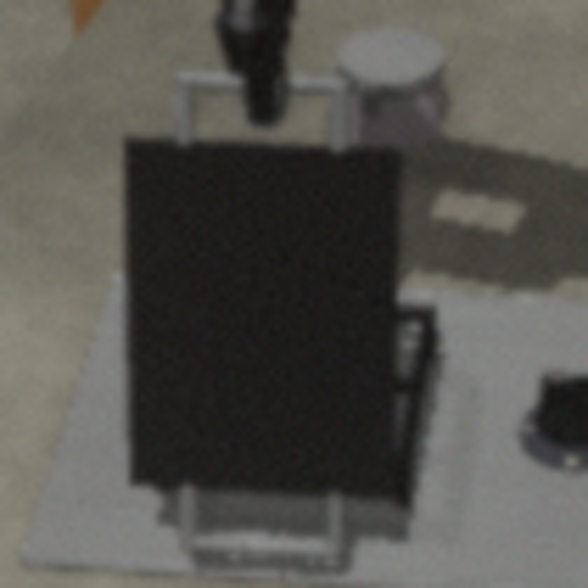

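```bash
python3 -c "
from h import *
fit([125.2,135.7,197.5,208.2])"
```

```text
t 25.73 tcp [ 0.6328 -0.025   0.266 ] yaw 8.79 z [-0. -0. -1.] F [-0.6 -2.1 -7.4] w 0.096 q [-0.16  0.05  1.55 -0.    1.53  1.26]
o,tilt [19.2 19.6] [-0.37  0.24  0.77 -0.63] A v,z [0.0631 0.2852] B [0.1523 0.0346]
```

```bash
python3 -m creep '[[0,0,0,0,0.007,0.004,0],[0,0,0,0,0.008,0.006,0],[0,0,0,0,0,0.006,0],[0,0,0,0,0,0.005,0],[0,0,0,0,0.004,0.0015,0],[0,0,0,0,0.006,0.0022,0],[0,0,0,0,0.006,0.0024,0],[0,0,0,0,0.006,0.0025,0],[0,0,0,0,0,0,0]]'
python3 - <<'E'
from h import *
go([*(PAN-.004*uy),.222],8.7)
im=manip.grab_frame('side')
cv2.imwrite("pics/side22.png",cv2.resize(im[110:215,180:285],None,fx=5.6,fy=5.6,interpolation=cv2.INTER_CUBIC))
E
```

```text
time: 26.48
tool_pos: [0.6386, -0.0634, 0.2362]
tool_rot: [0.0, 0.997, 0.075, -0.0]
contact_force: [-0.9, 0.3, -5.3]
gripper_width: 0.093
t 26.48 tcp [ 0.6386 -0.0634  0.2362] yaw 8.66 z [-0. -0. -1.] F [-0.9  0.3 -5.3] w 0.093 q [-0.21  0.09  1.57 -0.    1.49  1.2 ]
tool delta mm [-0.8 28.3 14.2] turn z -0.04
 hobuv mm of tcp [ 0.8 24.3]
```

View pics/side22.png

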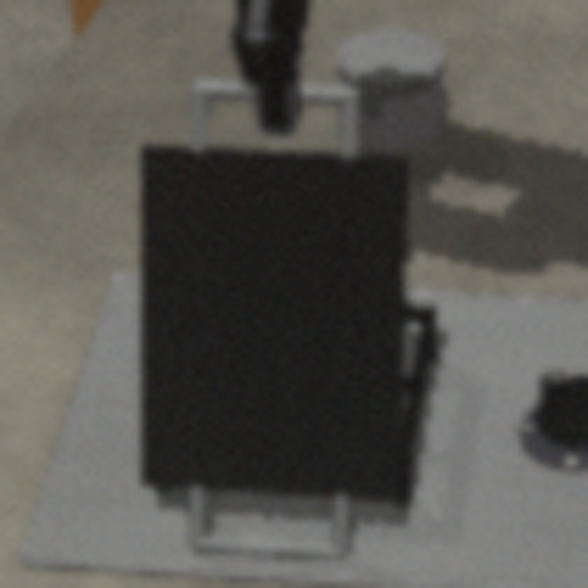

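```bash
python3 -m creep '[[0,0,0,0,0.006,0.0026,0],[0,0,0,0,0.006,0.0028,0],[0,0,0,0,0.006,0.0029,0],[0,0,0,0,0.006,0.003,0],[0,0,0,0,0.006,0.0033,0],[0,0,0,0,0.0065,0.004,0],[0,0,0,0,0.0065,0.0042,0],[0,0,0,0,0.006,0.0042,0],[0,0,0,0,0.006,0.0045,0],[0,0,0,0,0,0,0]]'
python3 - <<'E'
from h import *
go([*(PAN-.043*uy),.1955],8.7)
E
python3 -m creep '[[0,0,0,0,0.006,0.0047,0],[0,0,0,0,0.006,0.005,0],[0,0,0,0,0.006,0.0053,0],[0,0,0,0,0.006,0.0055,0],[0,0,0,0,0,0,0]]'
python3 - <<'E'
from h import *
go([*(PAN-.043*uy),.1955],8.7)
im=manip.grab_frame('side')
cv2.imwrite("pics/side23.png",cv2.resize(im[110:215,180:285],None,fx=5.6,fy=5.6,interpolation=cv2.INTER_CUBIC))
E
```

```text
time: 27.37
tool_pos: [0.6477, -0.1193, 0.2058]
tool_rot: [0.002, 0.997, 0.075, 0.001]
contact_force: [0.7, -4.1, 3.7]
gripper_width: 0.091
t 27.37 tcp [ 0.6477 -0.1193  0.2058] yaw 8.63 z [ 0.002 -0.003 -1.   ] F [ 0.7 -4.1  3.7] w 0.091 q [-0.29  0.14  1.56 -0.    1.44  1.13]
tool delta mm [-1.3 10.6 10.3] turn z -0.07
 hobuv mm of tcp [  1.3 -32.3]
time: 27.78
tool_pos: [0.6517, -0.1441, 0.1856]
tool_rot: [0.003, 0.997, 0.075, 0.001]
contact_force: [0.8, -7.5, 6.2]
gripper_width: 0.095
t 27.78 tcp [ 0.6517 -0.1441  0.1856] yaw 8.63 z [ 0.003 -0.006 -1.   ] F [ 0.8 -7.5  6.2] w 0.095 q [-0.33  0.18  1.55 -0.    1.4   1.09]
tool delta mm [ -1.5 -14.4 -10. ] turn z -0.07
 hobuv mm of tcp [  1.5 -57.4]
```

View pics/side23.png

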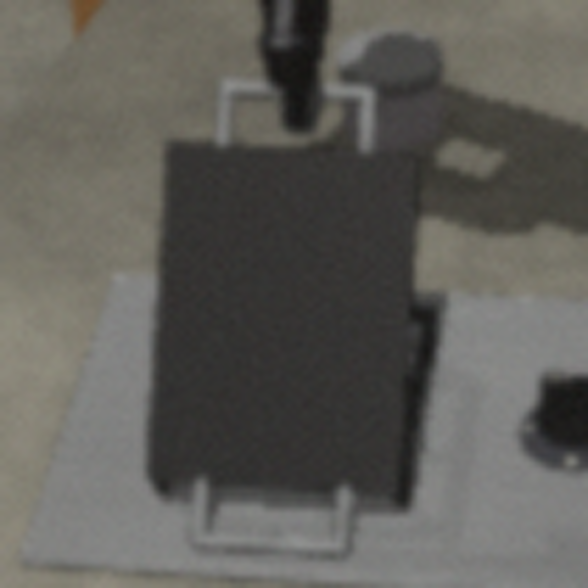

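```bash
python3 -m creep '[[0,0,0,0,0.0049,0.0055,0],[0,0,0,0,0.0049,0.0056,0],[0,0,0,0,0.0049,0.0056,0],[0,0,0,0,0.0049,0.0057,0],[0,0,0,0,0.0046,0.0055,0],[0,0,0,0,0.0046,0.0057,0],[0,0,0,0,0,0,0]]'
python3 - <<'E'
from h import *
go([*(PAN-.1*uy),.1345],8.7)
im=manip.grab_frame('side')
cv2.imwrite("pics/side24.png",cv2.resize(im[110:215,180:285],None,fx=5.6,fy=5.6,interpolation=cv2.INTER_CUBIC))
E
```

```text
time: 28.42
tool_pos: [0.6542, -0.1692, 0.1487]
tool_rot: [-0.001, 0.997, 0.076, -0.001]
contact_force: [0.4, -2.8, -0.1]
gripper_width: 0.092
t 28.42 tcp [ 0.6542 -0.1692  0.1487] yaw 8.66 z [-0.002  0.001 -1.   ] F [ 0.4 -2.8 -0.1] w 0.092 q [-0.36  0.23  1.56  0.    1.36  1.06]
tool delta mm [-0.1 17.3 14.2] turn z -0.04
 hobuv mm of tcp [  0.2 -82.7]
```

View pics/side24.png

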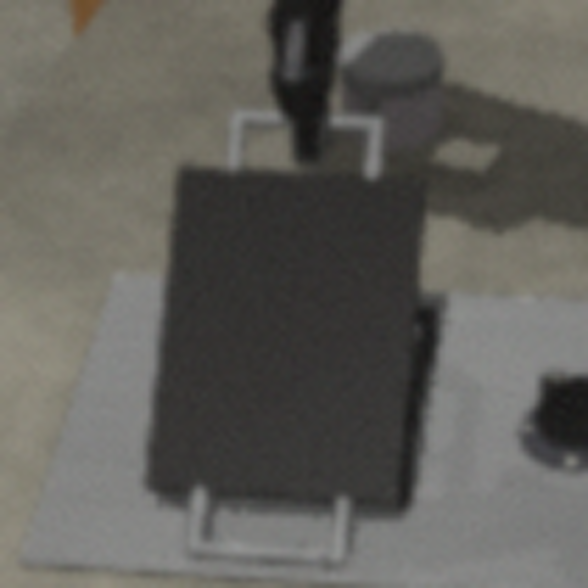

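```bash
python3 -m creep '[[0,0,0,0,0.005,0.0048,0],[0,0,0,0,0.005,0.0048,0],[0,0,0,0,0.005,0.005,0],[0,0,0,0,0.0035,0.0064,0],[0,0,0,0,0.0035,0.0064,0],[0,0,0,0,0.0035,0.0064,0],[0,0,0,0,0.0035,0.0064,0],[0,0,0,0,0.0035,0.0064,0],[0,0,0,0,0,0,0]]'
python3 - <<'E'
from h import *
go([*(PAN-.1176*uy),.102],8.7)
im=manip.grab_frame('side')
cv2.imwrite("pics/side25.png",cv2.resize(im[110:215,180:285],None,fx=5.6,fy=5.6,interpolation=cv2.INTER_CUBIC))
E
```

```text
time: 29.22
tool_pos: [0.6586, -0.2005, 0.1015]
tool_rot: [-0.001, 0.997, 0.076, -0.002]
contact_force: [-1.2, 4.7, -4.9]
gripper_width: 0.097
t 29.22 tcp [ 0.6586 -0.2005  0.1015] yaw 8.72 z [-0.004  0.002 -1.   ] F [-1.2  4.7 -4.9] w 0.097 q [-0.4   0.3   1.55  0.    1.29  1.02]
tool delta mm [ 0.1  3.3 -0.5] turn z 0.02
 hobuv mm of tcp [-1.000e-01 -1.143e+02]
```

View pics/side25.png

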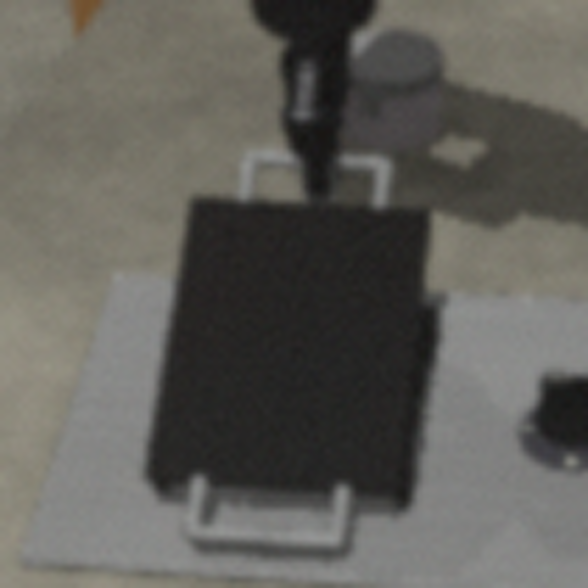

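```bash
python3 -m creep '[[0,0,0,0,0.0022,0.006,0],[0,0,0,0,0.0022,0.006,0],[0,0,0,0,0.0022,0.006,0],[0,0,0,0,0.0022,0.006,0],[0,0,0,0,0.002,0.006,0],[0,0,0,0,0.001,0.005,0],[0,0,0,0,0.001,0.005,0],[0,0,0,0,0.001,0.005,0],[0,0,0,0,0,0,0]]'
python3 - <<'E'
from h import *
go([*(PAN-.133*uy),.031],8.7)
im=manip.grab_frame('side')
cv2.imwrite("pics/side26.png",cv2.resize(im[110:215,180:285],None,fx=5.6,fy=5.6,interpolation=cv2.INTER_CUBIC))
E
```

```text
time: 30.02
tool_pos: [0.6616, -0.215, 0.0582]
tool_rot: [0.0, 0.997, 0.076, -0.0]
contact_force: [0.3, 2.2, -2.4]
gripper_width: 0.09
t 30.02 tcp [ 0.6616 -0.215   0.0582] yaw 8.72 z [-0.001 -0.001 -1.   ] F [ 0.3  2.2 -2.4] w 0.09 q [-0.42  0.36  1.56 -0.    1.22  1.  ]
tool delta mm [-0.5  4.  27.2] turn z 0.02
 hobuv mm of tcp [   0.6 -129. ]
```

View pics/side26.png

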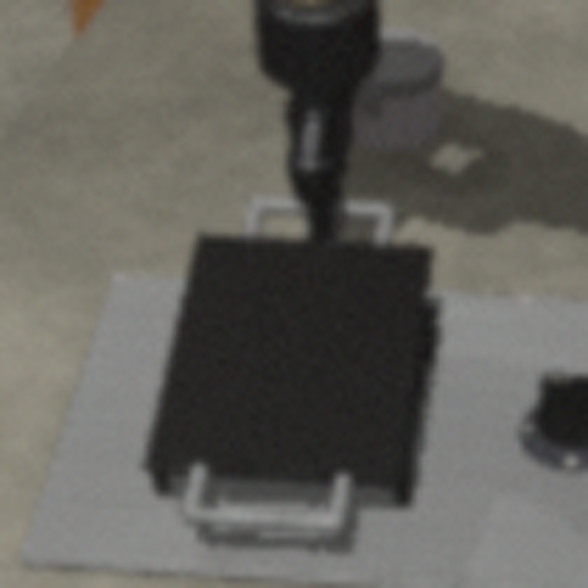

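```bash
python3 -m creep '[[0,0,0,0,0.001,0.005,0],[0,0,0,0,0.001,0.005,0],[0,0,0,0,0.001,0.005,0],[0,0,0,0,0.001,0.004,0],[0,0,0,0,0,0.003,0],[0,0,0,0,0,0,0]]'; python3 -m creep '[[0,0,0,0,0,0.002,0],[0,0,0,0,0,0,0]]'
python3 - <<'E'
from h import *
go([*(PAN-.133*uy),.031],8.7)
im=manip.grab_frame('side')
cv2.imwrite("pics/side27.png",cv2.resize(im[110:215,180:285],None,fx=5.6,fy=5.6,interpolation=cv2.INTER_CUBIC))
E
```

```text
time: 30.57
tool_pos: [0.6623, -0.2188, 0.0364]
tool_rot: [0.0, 0.997, 0.076, -0.0]
contact_force: [-0.4, 3.2, -2.7]
gripper_width: 0.091
time: 30.73
tool_pos: [0.6626, -0.2189, 0.0354]
tool_rot: [0.0, 0.997, 0.076, 0.0]
contact_force: [-0.7, 1.2, -2.0]
gripper_width: 0.093
t 30.73 tcp [ 0.6626 -0.2189  0.0354] yaw 8.73 z [ 0.    -0.001 -1.   ] F [-0.7  1.2 -2. ] w 0.093 q [-0.43  0.39  1.56 -0.    1.19  0.99]
tool delta mm [-1.  -0.1  4.4] turn z 0.03
 hobuv mm of tcp [   1.  -133.1]
```

View pics/side27.png

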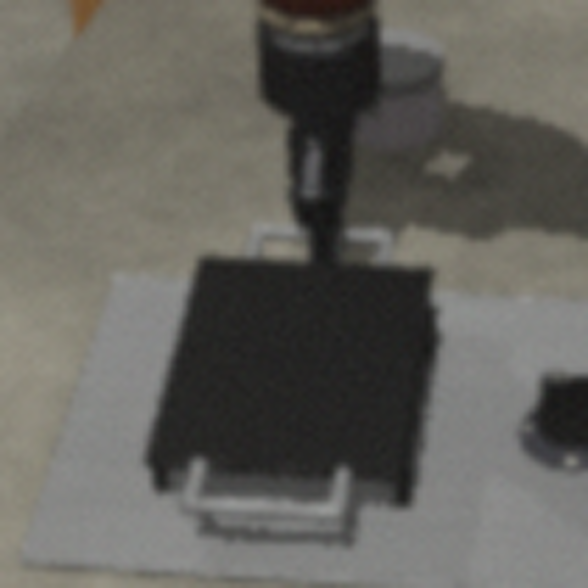

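```bash
python3 -m creep '[[0,0,0,0,0,0.002,0],[0,0,0,0,0,0,0]]'; python3 -m creep '[[0,0,0,0,0,0.002,0],[0,0,0,0,0,0,0]]'
```

```text
time: 30.95
tool_pos: [0.6628, -0.219, 0.0336]
tool_rot: [0.001, 0.997, 0.076, 0.0]
contact_force: [0.6, 0.5, -1.7]
gripper_width: 0.094
time: 31.12
tool_pos: [0.6628, -0.2191, 0.0315]
tool_rot: [0.001, 0.997, 0.076, 0.0]
contact_force: [1.3, -1.4, -0.8]
gripper_width: 0.096
```

```bash
python3 -m creep '[[0,0,0,0,0,0.002,0],[0,0,0,0,0,0,0]]'
python3 - <<'E'
from h import *
go([*(PAN-.133*uy),.031],8.7)
im=manip.grab_frame('side')
cv2.imwrite("pics/side28.png",cv2.resize(im[110:215,180:285],None,fx=5.6,fy=5.6,interpolation=cv2.INTER_CUBIC))
E
```

```text
time: 31.28
tool_pos: [0.6629, -0.2191, 0.0297]
tool_rot: [0.001, 0.997, 0.076, 0.0]
contact_force: [0.4, -1.7, -0.9]
gripper_width: 0.096
t 31.28 tcp [ 0.6629 -0.2191  0.0297] yaw 8.72 z [ 0.001 -0.001 -1.   ] F [ 0.4 -1.7 -0.9] w 0.096 q [-0.43  0.4   1.56 -0.    1.18  0.99]
tool delta mm [-1.2 -0.3 -1.3] turn z 0.02
 hobuv mm of tcp [   1.2 -133.3]
```

View pics/side28.png

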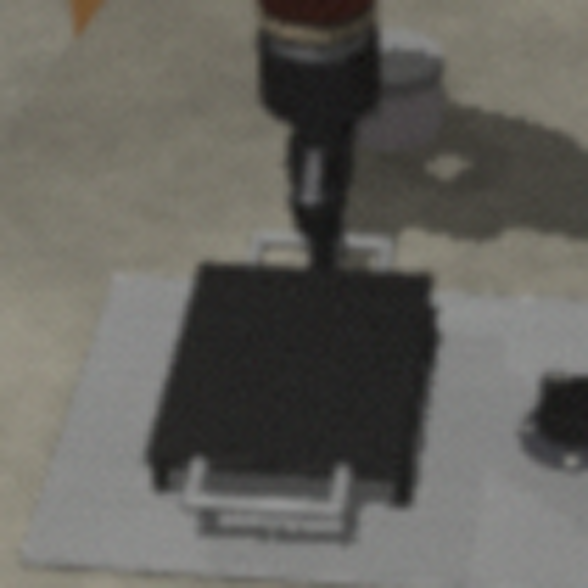

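```bash
python3 -m creep '[[0,0,0,0,0,0.002,0],[0,0,0,0,0,0,0]]'; python3 -m creep '[[0,0,0,0,0,0.002,0],[0,0,0,0,0,0,0]]'; python3 -m creep '[[0,0,0,0,0,0.002,0],[0,0,0,0,0,0,0]]'
```

```text
time: 31.5
tool_pos: [0.663, -0.2191, 0.0296]
tool_rot: [0.001, 0.997, 0.076, 0.0]
contact_force: [-3.6, -1.0, 8.2]
gripper_width: 0.096
time: 31.67
tool_pos: [0.6631, -0.2192, 0.0292]
tool_rot: [0.0, 0.997, 0.076, -0.0]
contact_force: [-9.4, 1.3, 16.3]
gripper_width: 0.093
time: 31.83
tool_pos: [0.6637, -0.2194, 0.0273]
tool_rot: [0.001, 0.997, 0.076, 0.001]
contact_force: [-5.6, -0.4, 10.7]
gripper_width: 0.092
```

The plate is seated: it went hard at TCP z≈0.0296. I'll ease off, then open just enough to free the bar inside the gap.

```bash
python3 -m creep '[[0,0,0,0,0,-0.002,0],[0,0,0,0,0,-0.002,0],[0,0,0,0,0,0,0.16],[0,0,0,0,0,0,0.22],[0,0,0,0,0,0,0.26],[0,0,0,0,0,0,0.26]]'
python3 - <<'E'
from h import *
go([*(PAN-.133*uy),.031],8.7)
im=manip.grab_frame('side')
cv2.imwrite("pics/side29.png",cv2.resize(im[110:215,180:285],None,fx=5.6,fy=5.6,interpolation=cv2.INTER_CUBIC))
E
```

```text
time: 32.33
tool_pos: [0.6623, -0.2181, 0.0268]
tool_rot: [-0.0, 0.997, 0.076, -0.0]
contact_force: [-0.2, 0.1, 0.0]
gripper_width: 0.257
t 32.33 tcp [ 0.6623 -0.2181  0.0268] yaw 8.73 z [-0.001  0.    -1.   ] F [-0.2  0.1  0. ] w 0.257 q [-0.42  0.4   1.56  0.    1.18  0.99]
tool delta mm [-0.8  0.7 -4.2] turn z 0.03
 hobuv mm of tcp [   0.8 -132.3]
```

View pics/side29.png

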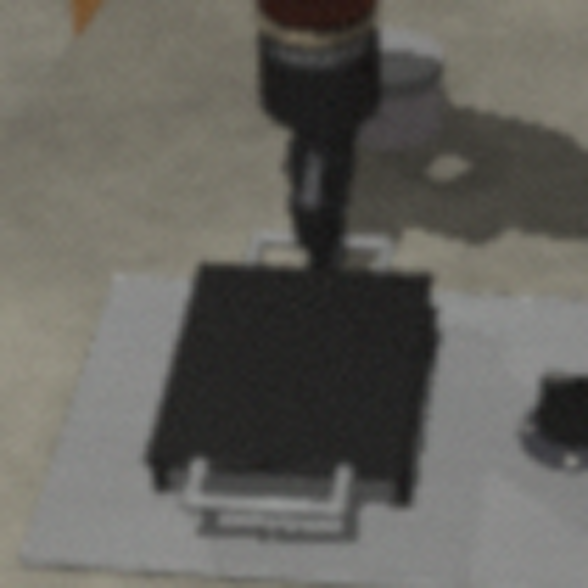

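```bash
python3 -m creep '[[0,0,0,0,0,-0.004,0.26],[0,0,0,0,0,-0.006,0.26],[0,0,0,0,0,0,0.26]]'; python3 -m creep '[[0,0,0,0,0,-0.01,0.26],[0,0,0,0,0,-0.015,0.26],[0,0,0,0,0,-0.02,0.26],[0,0,0,0,0,-0.02,0.3],[0,0,0,-0.02,0.02,-0.02,0.4],[0,0,0,-0.025,0.02,-0.02,0.4],[0,0,0,-0.025,0.02,-0.01,0.4],[0,0,0,-0.025,0.01,0,0.4],[0,0,0,-0.025,0,0,0.4],[0,0,0,-0.025,0,0,0.4],[0,0,0,-0.025,0,0,0.4],[0,0,0,0,0,0,0.4]]'
python3 - <<'E'
from h import *
go([*KNOB,.09],8.7)
for c in('side','top'):
    im=manip.grab_frame(c)
    b=im[110:230,180:310] if c=='side' else im[100:260,220:350]
    cv2.imwrite(f"pics/{c}30.png",cv2.resize(b,None,fx=3.7 if c=='top' else 5,fy=3.7 if c=='top' else 4.8,interpolation=cv2.INTER_CUBIC))
    for n,z in(('hob',.006),('plate',.05),('knob_grip',.05)):
        for r in manip.cut_out(n,c)[:1]: print(c,n,round(r['confidence'],2),np.round(np.hstack([np.ravel(x) for x in rect(c,r['pixels'],z)]),1))
E
```

```text
time: 32.63
tool_pos: [0.6635, -0.2188, 0.0392]
tool_rot: [0.001, 0.997, 0.076, 0.001]
contact_force: [0.1, -0.1, 2.0]
gripper_width: 0.26
time: 33.63
tool_pos: [0.5022, -0.3142, 0.1537]
tool_rot: [0.0, 0.997, 0.075, -0.0]
contact_force: [0.9, 0.1, -0.6]
gripper_width: 0.398
t 33.63 tcp [ 0.5022 -0.3142  0.1537] yaw 8.58 z [-0.001 -0.001 -1.   ] F [ 0.9  0.1 -0.6] w 0.398 q [-0.68  0.04  1.76 -0.    1.34  0.74]
tool delta mm [   1.6 -203.    63.6] turn z -0.12
 hobuv mm of tcp [-172. -203.]
side hob 0.91 [596.  -93.3 383.9 302.8   8.6]
side knob_grip 0.49 [467.5 -87.5  43.4  59.2  14. ]
top hob 0.75 [599.  -96.2 378.7 290.1   8.4]
top plate 0.84 [644.1 -87.5 151.2 276.5   9.4]
top knob_grip 0.64 [ 473.6 -112.4   39.    45.1   88.5]
```

View pics/side30.png

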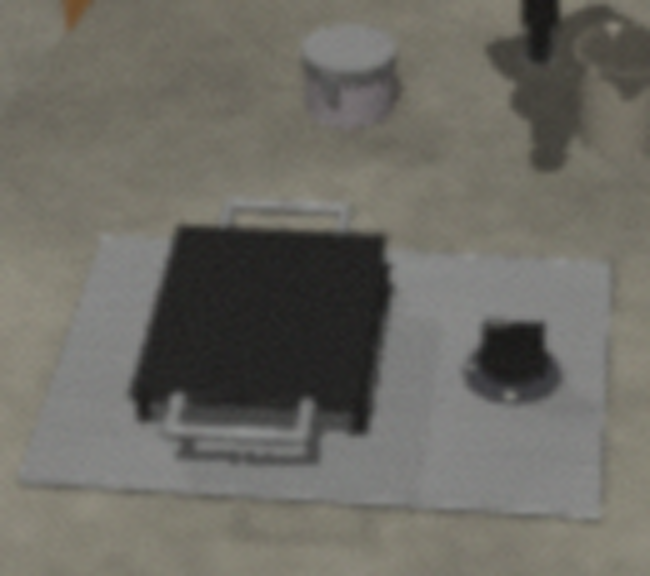

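View pics/top30.png

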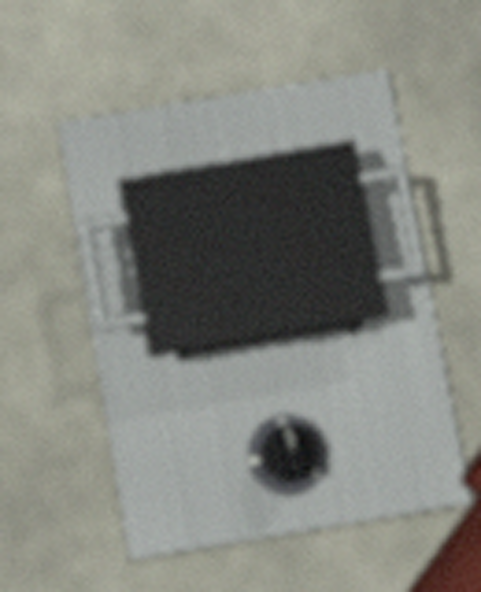

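The plate now lies flat, smooth face up, centred at top px (253,250) zoomed and within a few mm of the support's centre. Yaw is about 9.4° against the hob's 8.5°. The knob is at zoomed (290,452), pointing at the burner. On to the knob.

```bash
python3 -m creep '[[0,0,0,0,-0.01,0,0.4],[0,0,0,0,-0.025,0,0.4],[0,0,0,0,-0.03,0,0.4],[0,0,0,0,-0.03,0,0.4],[0,0,0,0,-0.03,0,0.4],[0,0,0,0,-0.03,0,0.4],[0,0,0,0.001,-0.025,0,0.4],[0,0,0,0.001,-0.015,0.01,0.4],[0,0,0,0,-0.008,0.02,0.4],[0,0,0,0,0,0.02,0.4],[0,0,0,0,0,0.02,0.4],[0,0,0,0,0,0.01,0.4],[0,0,0,0,0,0,0.4],[0,0,0,0,0,0,0.4]]'
python3 - <<'E'
from h import *
go([.474,-.1125,.06],8.7)
for c in('side','top'):
    im=manip.grab_frame(c)
    b=im[140:220,230:330] if c=='side' else im[170:260,250:350]
    cv2.imwrite(f"pics/{c}31.png",cv2.resize(b,None,fx=6,fy=6,interpolation=cv2.INTER_CUBIC))
E
```

```text
time: 35.2
tool_pos: [0.4761, -0.1121, 0.0723]
tool_rot: [-0.0, 0.997, 0.076, -0.0]
contact_force: [0.6, -0.3, -0.5]
gripper_width: 0.402
t 35.2 tcp [ 0.4761 -0.1121  0.0723] yaw 8.74 z [-0.001  0.    -1.   ] F [ 0.6 -0.3 -0.5] w 0.402 q [-0.38 -0.12  2.06  0.    1.2   1.03]
tool delta mm [-2.2  0.1 12.3] turn z 0.04
 hobuv mm of tcp [-167.2    0.7]
```

View pics/side31.png

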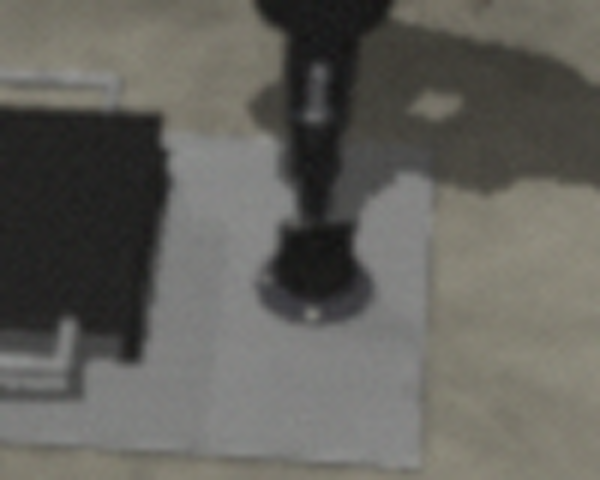

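View pics/top31.png

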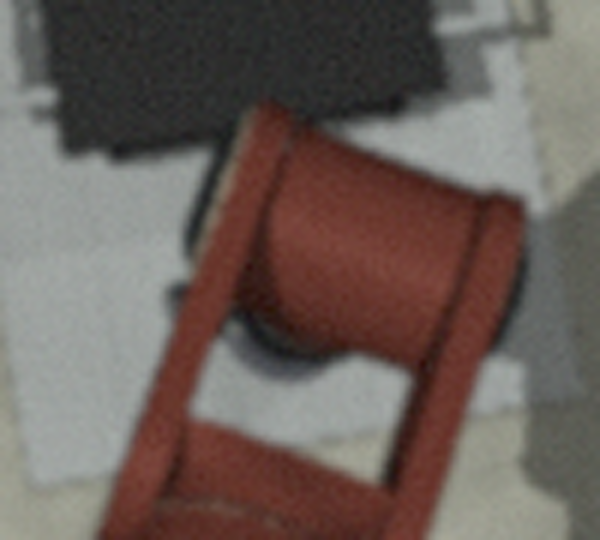

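```bash
python3 -m creep '[[0,0,0,0,0,0.01,0.4],[0,0,0,0,0,0.01,0.4],[0,0,0,0,0,0.006,0.4],[0,0,0,0,0,0,0.4]]'
python3 - <<'E'
from h import *
st()
im=manip.grab_frame('side')[140:220,230:330]
cv2.imwrite(f"pics/side32.png",cv2.resize(im,None,fx=6,fy=6,interpolation=cv2.INTER_CUBIC))
E
```

```text
time: 35.63
tool_pos: [0.4748, -0.1119, 0.0442]
tool_rot: [-0.001, 0.997, 0.076, -0.002]
contact_force: [-1.2, 0.3, 0.1]
gripper_width: 0.4
t 35.63 tcp [ 0.4748 -0.1119  0.0442] yaw 8.72 z [-0.004  0.001 -1.   ] F [-1.2  0.3  0.1] w 0.4 q [-0.38 -0.08  2.07  0.    1.15  1.03]
```

View pics/side32.png

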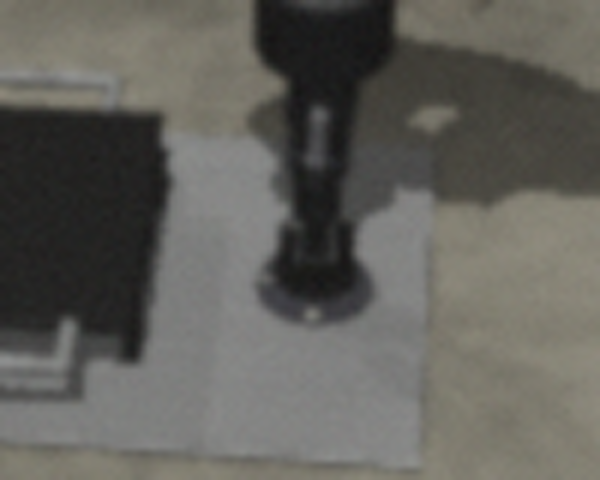

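```bash
python3 -m creep '[[0,0,0,0,0,0.006,0.4],[0,0,0,0,0,0.005,0.4],[0,0,0,0,0,0.003,0.35],[0,0,0,0,0,0,0.3],[0,0,0,0,0,0,0.25],[0,0,0,0,0,0,0.2],[0,0,0,0,0,0,0.15]]'; python3 -m creep '[[0,0,0,0,0,0,0.1],[0,0,0,0,0,0,0],[0,0,0,0,0,0,0],[0,0,0,0,0,0,0],[0,0,0,0,0,0,0]]'; python3 -c "
from h import *
go([.474,-.1125,.03],8.7)"
```

```text
time: 36.27
tool_pos: [0.4767, -0.1145, 0.0327]
tool_rot: [0.003, 0.997, 0.077, 0.0]
contact_force: [1.1, -6.8, -3.2]
gripper_width: 0.15
time: 36.68
tool_pos: [0.4768, -0.1149, 0.0329]
tool_rot: [0.003, 0.997, 0.076, 0.001]
contact_force: [-0.4, -9.2, -3.0]
gripper_width: 0.128
t 36.68 tcp [ 0.4768 -0.1149  0.0329] yaw 8.75 z [ 0.001 -0.005 -1.   ] F [-0.4 -9.2 -3. ] w 0.128 q [-0.39 -0.06  2.08 -0.    1.12  1.03]
tool delta mm [-2.4 -2.8  2.9] turn z 0.05
 hobuv mm of tcp [-166.9   -2.1]
```

```bash
python3 -m creep '[[0,0,0,0,0.003,0,0],[0,0,0,0,0,0,0]]'; python3 -m creep '[[0,0,0,0,0,0.003,0],[0,0,0,0,0,0.003,0],[0,0,0,0,0,0,0]]';python3 -m creep '[[0,0,0,0,0,0.002,0],[0,0,0,0,0,0.002,0],[0,0,0,0,0,0,0]]'; python3 -c "
from h import *
go([.474,-.1125,.03],8.7)"
```

```text
time: 36.85
tool_pos: [0.4768, -0.1152, 0.0328]
tool_rot: [-0.001, 0.997, 0.076, -0.0]
contact_force: [-1.8, 1.1, 3.7]
gripper_width: 0.124
time: 37.1
tool_pos: [0.4769, -0.1152, 0.0271]
tool_rot: [-0.0, 0.997, 0.076, -0.0]
contact_force: [-4.2, 2.6, 9.5]
gripper_width: 0.123
time: 37.35
tool_pos: [0.4772, -0.1153, 0.0266]
tool_rot: [-0.001, 0.997, 0.076, -0.002]
contact_force: [-15.7, 6.5, 32.3]
gripper_width: 0.118
t 37.35 tcp [ 0.4772 -0.1153  0.0266] yaw 8.76 z [-0.003  0.001 -1.   ] F [-15.7   6.5  32.3] w 0.118 q [-0.39 -0.04  2.07 -0.    1.11  1.03]
tool delta mm [-2.8 -3.3 -3.4] turn z 0.06
 hobuv mm of tcp [-166.6   -2.6]
```

The knob has gone down 6.2 mm onto its stop, with 32 N on the wrist. I'll ease off slightly, hold, then turn.

```bash
python3 -m creep '[[0,0,0,0,0,-0.001,0],[0,0,0,0,0,0,0],[0,0,0,0,0,0,0]]'; python3 -m creep '[[0,0,-2,0,0,0,0],[0,0,-4,0,0,0,0],[0,0,-4,0,0,0,0],[0,0,-4,0,0,0,0],[0,0,-4,0,0,0,0],[0,0,-4,0,0,0,0],[0,0,0,0,0,0,0]]'; python3 -c "
from h import *
go([.474,-.1125,.03],8.7)"
```

```text
time: 37.6
tool_pos: [0.4771, -0.1153, 0.0266]
tool_rot: [-0.0, 0.997, 0.076, -0.001]
contact_force: [-11.4, 5.2, 23.9]
gripper_width: 0.121
time: 38.18
tool_pos: [0.477, -0.115, 0.0266]
tool_rot: [-0.001, 0.964, 0.266, -0.001]
contact_force: [-12.2, 6.4, 25.5]
gripper_width: 0.123
t 38.18 tcp [ 0.477  -0.115   0.0266] yaw 30.9 z [-0.002  0.001 -1.   ] F [-12.2   6.4  25.5] w 0.123 q [-0.39 -0.04  2.07  0.    1.11  0.64]
tool delta mm [-1.3 -3.7 -3.3] turn z 22.2
 hobuv mm of tcp [-166.8   -2.3]
```

```bash
python3 -m creep '[[0,0,-4,0,0,0,0],[0,0,-4,0,0,0,0],[0,0,-4,0,0,0,0],[0,0,-4,0,0,0,0],[0,0,-4,0,0,0,0],[0,0,-4,0,0,0,0],[0,0,-4,0,0,0,0],[0,0,0,0,0,0,0]]'; python3 -m creep '[[0,0,-4,0,0,0,0],[0,0,-4,0,0,0,0],[0,0,-4,0,0,0,0],[0,0,-4,0,0,0,0],[0,0,-4,0,0,0,0],[0,0,-4,0,0,0,0],[0,0,-4,0,0,0,0],[0,0,-4,0,0,0,0],[0,0,-4,0,0,0,0],[0,0,-4,0,0,0,0],[0,0,0,0,0,0,0]]';python3 - <<'E'
from h import *
go([.474,-.1125,.03],98.7)
for c in('side','top'):
    im=manip.grab_frame(c)
    b=im[140:220,190:320] if c=='side' else im[110:260,220:370]
    cv2.imwrite(f"pics/{c}33.png",cv2.resize(b,None,fx=6 if c=='side' else 4,fy=6 if c=='side' else 4,interpolation=cv2.INTER_CUBIC))
E
```

```text
time: 38.85
tool_pos: [0.4767, -0.1148, 0.0266]
tool_rot: [-0.002, 0.871, 0.492, -0.001]
contact_force: [-13.7, 6.5, 26.0]
gripper_width: 0.122
time: 39.77
tool_pos: [0.4761, -0.1148, 0.0266]
tool_rot: [-0.002, 0.65, 0.76, -0.001]
contact_force: [-15.3, 6.6, 27.8]
gripper_width: 0.123
t 39.77 tcp [ 0.4761 -0.1148  0.0266] yaw 98.92 z [-0.005  0.002 -1.   ] F [-15.3   6.6  27.8] w 0.123 q [-0.39 -0.04  2.07 -0.    1.11 -0.54]
tool delta mm [ 2.6 -1.8 -3.4] turn z 0.22
 hobuv mm of tcp [-167.6   -1.9]
```

View pics/side33.png

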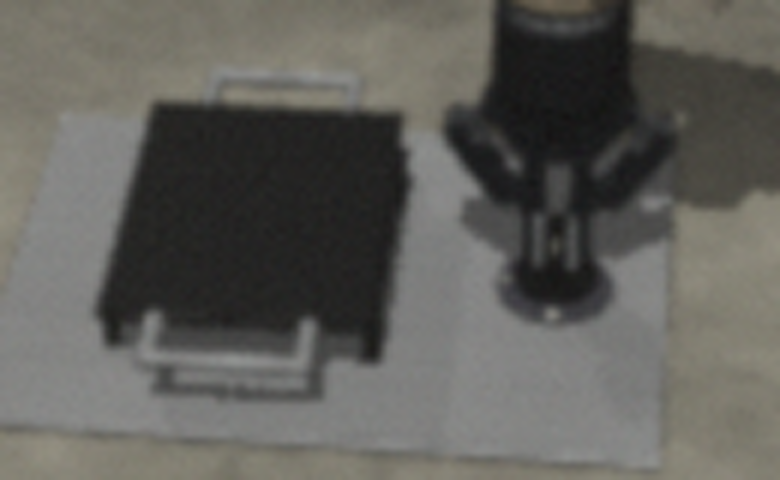

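View pics/top33.png

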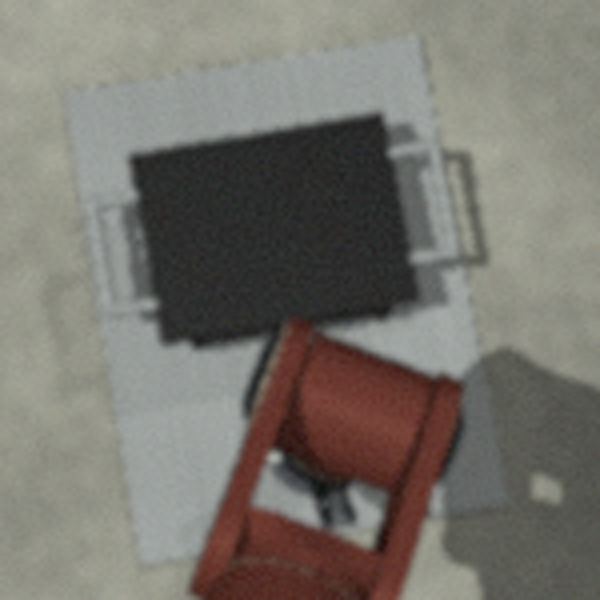

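The knob's pointer faces the full-flame mark (side zoomed (556,245) above (552,313)). It is still held on the stop, with TCP z steady at 0.0266. The plate is undisturbed. Handing in.

```bash
python3 -c "
from h import *
for r in manip.cut_out('plate','top')[:1]: print(rect('top',r['pixels'],.05))
st(); manip.job_done(); st()"
```

```text
((644.6513061523438, -87.04861450195312), (156.51040649414062, 280.72802734375), 8.644063949584961)
t 39.92 tcp [ 0.4762 -0.1147  0.0266] yaw 98.8 z [-0.005  0.002 -1.   ] F [-15.6   6.9  27.6] w 0.12 q [-0.39 -0.04  2.07 -0.    1.11 -0.54]
the job is handed in; nothing more can be done
the job is handed in; nothing more can be done
```

The griddle plate is turned over and on the pan support, and the knob is held fully down at full flame. I handed the job in at about 40 s of the 72 s allowed; no verdict was reported.

**Plate:** I lifted it by handle_a until it hung, tipped it over the support's edge with handle_b on the deck, lowered it smooth face up and let go.
- **Position:** the last top view puts it about 2–3 mm from the pan centre.
- **Squareness:** its yaw is about 8.6° against the hob's 8.5–8.7°.
- **Release:** the wrist force read zero when I opened the jaws.

**Knob:** I gripped it at off and pushed it 6.2 mm onto its stop, held it there, then turned it 90° anticlockwise.
- **Held down:** the tool height stayed at 0.0266 m throughout the turn, and about 28 N of downward push remained at hand-in.
- **Angle:** I took this from the tool yaw (98.8°) and the pictures, since there is no direct reading of the knob.

**What disagreed or went wrong on the way:**
- The two cameras differed by 4–10 mm, so I used averages.
- The bar crept down in the grip while the plate swung, so I re-seated the fingers twice with the plate standing on the deck, opening the jaws a few mm each time.
- Some of the first attempts to set the plate down on the deck were misplaced and had to be lifted and redone. The highest wrist force I read was about 32 N, when the knob reached its stop.
- At hand-in a sideways force of about 16 N remained on the knob grip.
- I did not measure the bowl, cup, trivet and tin again at the end. They look undisturbed where they show in the later pictures, and the arm stayed clear of them.

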